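Lock down, load and latch the bunny carrier

TASK

First lock the carrier to the bench: screw its orange lever bolt in clockwise until it is snug, and only then fold the lever down flat. Next stand every chocolate bunny from the bench upright on the carrier's floor between the rails, and last swing the gate shut, lifting the red-knobbed latch bar over the striker and letting it drop fully into the catch. Leave the bowl, the jar and the palette knife where they are.

Things in the scene. Friction and masses are not known exactly. Their poses are not given: they have to be found in the camera images.
- carrier: low open-topped aluminium carrier tray fixed to the bench. Origin on the bench under its centre, z up. Floor plate 6 mm thick; clear inside x and y from -101 to 101 mm. Steel rails 45 mm high along the -x, +x and +y sides; the gate closes the -y side, at y = -105 mm. On the +y side a blue ear 30 mm high holds the lever bolt, its axis upright at (0, 145) mm
- gate (a joint): gate's angle in rad: 0 shut, grows as it swings outwards (to the carrier's -y, counter-clockwise from above), at most 1.2. Steel, 205 mm long, 65 mm high, upright hinge at the carrier's (105, -105) mm; shut, it runs from there to the carrier's -x. Friction 0.1 N m: it stays where it is left
- gate_hinge (a point): point on the gate's upright hinge axis, 80 mm above the bench (the height of the latch pivot)
- latch (a joint): latch bar angle in rad: 0 level (on the gate, or down in the catch), grows as its free end is lifted, at most 0.9; falls by its own weight. Bar 16 mm high, 10 mm thick, reaching 150 mm from its pivot, past the gate's free end. From gate angle 0.15 inwards it must be lifted (0.2 or more) to pass the striker's outer lip; it then falls into the notch with the gate at 0 to 0.03
- striker_notch (a point): middle of the notch floor of the striker, on a post 14 mm wide in x at the carrier's (-122, -105) mm, 68 mm above the bench. The notch is 20 mm wide in y, between an outer brass lip (y -123 to -115 mm, top 88 mm above the bench) and an inner stop (y -95 to -87 mm, top 102 mm)
- latch_pivot (a point): the latch bar's pivot on the gate, 85 mm from the gate's hinge axis, 80 mm above the bench; the pivot's axis is level, square to the gate
- latch_knob (a point): centre of the red ball knob, 26 mm across, on a thin stem on the bar: 85 mm from the pivot along the bar, 37 mm above its centre line (170 mm from the gate's hinge axis, 117 mm above the bench when the bar is level). Free all round: can be gripped from above at any yaw; moving it sideways swings the gate
- bolt (a joint): turn of the lever bolt in rad, growing clockwise seen from above; 4.71 is the hard stop, where it is snug. It sinks 2 mm per rad; about 0.12 N m of friction, stays where it is left
- lever (a joint): fold of the bolt's orange lever in rad: 0 upright, 1.57 flat. Bar reaching 56 mm from its hinge, friction 0.07 N m, stays where left. It folds towards the carrier's +x turned counter-clockwise (from above) by (4.71 - bolt) rad, so towards the carrier's +x when snug; upright it measures 16 mm along that direction, 14 mm across it, and is the handle to turn the bolt by
- lever_hinge (a point): centre of the lever's hinge, on the bolt's axis, 52 mm above the bench when snug (higher before)
- lever_tip (a point): the lever's free end, 56 mm from its hinge
- bunny0: chocolate bunny (dark brown, cream mask and belly) fixed on a round gold board, 64 mm across, 5 mm thick; its body is an upright cylinder 44 mm across from 5 to 55 mm height (grip here), head and ears above, 94 mm tall in all, about 0.14 kg; origin at the centre of the board's underside, z up along the bunny. May be absent (then None)
- bunny1: chocolate bunny (dark brown, cream mask and belly) fixed on a round gold board, 64 mm across, 5 mm thick; its body is an upright cylinder 44 mm across from 5 to 55 mm height (grip here), head and ears above, 94 mm tall in all, about 0.14 kg; origin at the centre of the board's underside, z up along the bunny. May be absent (then None)
- bunny2: chocolate bunny (dark brown, cream mask and belly) fixed on a round gold board, 64 mm across, 5 mm thick; its body is an upright cylinder 44 mm across from 5 to 55 mm height (grip here), head and ears above, 94 mm tall in all, about 0.14 kg; origin at the centre of the board's underside, z up along the bunny. May be absent (then None)
- bunny3: chocolate bunny (dark brown, cream mask and belly) fixed on a round gold board, 64 mm across, 5 mm thick; its body is an upright cylinder 44 mm across from 5 to 55 mm height (grip here), head and ears above, 94 mm tall in all, about 0.14 kg; origin at the centre of the board's underside, z up along the bunny. May be absent (then None)
- bowl: white ceramic bowl, 100 mm across, a bystander; origin under its centre
- jar: amber glass jar, 60 mm across, 90 mm tall, a bystander; origin under its centre
- palette_knife: palette knife lying on the bench, 240 mm long, a bystander
There are look-alikes about, which are no part of the job. What is shaped like the bunny3 but green is not meant.

How it is judged:
By the outcome, as a careful person would: the job done as asked, in the order asked, and still so for the second after the job is handed in, with the robot touching nothing.
Of bunny0, bunny1, bunny2, bunny3 only 2 to 4 are there at a start; the rules pass over those that are not, and their reading is None.
At some moment in a run one of bunny0, bunny1, bunny2, bunny3 may be knocked a few centimetres aside while the robot is not near it.
It also fails if it takes over 210 s, if anything falls off the work surface, if the arm or the gripper's body presses on something with over 40 N, if the wrist force passes 120 N, or if a joint passes its speed limit or range.

ROBOT

A 7-joint arm with a two-finger parallel gripper is mounted at the origin on the work surface. World frame = base frame: x ahead of the robot, y to its left, z up, the work surface at z = 0. Lengths are in m, angles in rad, forces in N, time in s.
With the tool pointing down it reaches from about 0.35 to 0.9 m from the base axis. Payload 8.1 kg.
Tool frame: the origin (TCP) lies midway between the tips of the shut fingers; the grasp point (between the pads) lies 19 mm behind it; z points along the fingers, y is the line along which they close (so a half turn about z gives the same grasp; the last joint's range is limited). The gripper opens to 92 mm and grips with 3 to 60 N. Pads are 19 mm wide; open, the fingers measure 130 mm over their backs; the gripper's body (75 mm by 190 mm) begins 47 mm behind the grasp point.
Start: joints at [-1.266, 0.434, 0.025, 1.573, -0.012, 1.134, -0.075], TCP at [0.248, 0.574, 0.202] pointing down, gripper open.
Joint ranges: [-2.62, 2.62], [-0.44, 2.09], [-1.27, 1.32], [0.08, 2.57], [-1.32, 4.46], [0.12, 2], [-2.74, 2.74]. Speed limits (rad/s): [2.22, 2.22, 3.01, 3.01, 3.14, 3.14, 3.14].

INTERFACE

Orientations are given as a rotation vector (axis times angle).
In Python, from cell import arm gives the robot as it stands.
- The arm moves only by the tool move_arm, never from a script. Its argument "motion" is a list of rows, each an object of numbers: "tx", "ty", "tz": the shift along the tool's x, y, z normalised to -1 to 1, where 1 is 1000 mm; "twist": the turn about the tool's z normalised to -1 to 1, where 1 is pi/2 rad. In form: [{"tx": .., "ty": .., "tz": .., "twist": ..}, ...]. A call has 1 to 12 rows; each row shifts and turns the commanded pose from where the row before left it, along the tool's axes as they then stand; what a row does not reach is not made up. A row lasts 1/10 s, in which the tool goes at most 50 mm and 8.59 degrees, less where a joint would pass 70% of its speed; a pose out of reach is approached as far as the arm can. A call with a number of a shift or a turn outside -1 to 1 is refused whole. A call with a gripper value outside its range is refused whole. "gripper" is the gripper's target within -1 to 1 (shut at 1, half-way at 0, fully open at -1), set as the call begins (left out, the last holds). The fingers move at their own pace and stop on an object; "squeeze" is the grip in N (left out, the last holds). Time passes only in rows, so rows that do not move let the fingers close. It gives the time, the measured TCP pose, the force, the opening and the grip force at its end, in the units of the state.
- arm.observe(): the state, without advancing time (a new reading comes with each control period).
- arm.get_image(name): name is "scene" or "top" or "wrist"; returns the picture (420x560x3 uint8, red, green, blue); there is no depth.
- arm.calibration(name): a dict with "K" (3x3 intrinsics, pixels), "T" (4x4, takes a point from camera to world coordinates). Camera axes: x right, y down, z forward; pixel columns grow to the right and rows downward; lengths in m; the calibration is good to about 2 mm. A picture is of the moment at which its call begins: read the wrist's pose just before it. calibration takes no time and is no camera call; for the wrist camera it gives the pose at the moment of the call.
- arm.sign_off(): hands the job in; it is judged then, once.
Trained networks look in the newest picture that a camera, given by its name, has taken for a name from the list of things; names that differ only in an ending like _2 or _b are one class to them, and where a whole thing is asked for, a point or a joint stands for the part that bears it (a point fixed in the world has none). Each returns a list of dicts, best first, with "conf" (0 to 1); they miss things now and then, are a little off and sometimes report something else, mostly with a low value. They report only what shows in the picture. A call takes as long as a camera call. They do not tell look-alikes from the thing itself.
- arm.look_for(camera, query): "point" ([column, row] as shares, 0 to 1, of the picture: columns of its width, rows of its height, amid what is visible of it).
- arm.regions_of(camera, query): "region" (420x560 bool, what is visible of it) and "point" ([column, row] as shares, 0 to 1, of the picture: columns of its width, rows of its height, amid what is visible of it).
- arm.place_of(camera, query): "point" ([column, row] as shares, 0 to 1, of the picture: columns of its width, rows of its height: a listed point, or the origin of a listed thing).
The state is a dict: "clock": time; "joints": joint angles; "dq": joint speeds; "joint_efforts": joint torques, N m; "position": TCP position; "ee_rot": TCP orientation; "force": force on the tool from outside, world axes, zero at the start; "ft_torque": the same for the moment, N m; "width": opening from 0.0 (shut) to 1.0 (fully open); "gripper_force": force on a finger pad.
Only numpy, scipy, OpenCV 4.12 (cv2) and the standard library are available. Lean on these libraries where they do the work, as an engineer would, in place of code of your own. Each camera call takes 0.05 s, during which the arm holds its last target. There are 200 camera calls.

## Working session

There is one attempt and no reset: what is moved stays moved. The work goes in short steps, Python scripts to look and compute and a tool call to move; the robot and the scene stay as the last step left them, time stands still between calls to the robot, and variables do not carry over. Pictures are saved under pics/ and viewed, at most 14 in all, crops included, and the job is handed in when it is done.

Besides the shell and the picture viewer there is one more tool, called after "Call:" by a JSON object that holds its "name" and its "arguments". move_arm: Moves the arm, as the interface text tells. Scaled input: -1 to 1 covers 1000 mm each way for a shift and pi/2 rad each way for a turn. Its arguments: {"type":"object","properties":{"motion":{"type":"array","items":{"type":"object","properties":{"tx":{"type":"number"},"ty":{"type":"number"},"tz":{"type":"number"},"twist":{"type":"number"}}}},"gripper":{"type":"number"},"squeeze":{"type":"number"}},"required":["motion"]}

```bash
mkdir -p pics
cat > h.py <<'E'
import numpy as np, cv2
from cell import arm
def snap(cam,fn=None):
    im=arm.get_image(cam)
    if fn: cv2.imwrite('pics/'+fn,cv2.cvtColor(im,cv2.COLOR_RGB2BGR))
    return im
def ray(cam,px,z,c=None):
    c=c or arm.calibration(cam); K=np.array(c['K']);T=np.array(c['T'])
    d=T[:3,:3]@np.linalg.solve(K,[px[0],px[1],1]); o=T[:3,3]
    return o+d*(z-o[2])/d[2]
def proj(cam,p,c=None):
    c=c or arm.calibration(cam); K=np.array(c['K']);T=np.linalg.inv(np.array(c['T']))
    q=K@(T[:3,:3]@np.array(p)+T[:3,3]); return q[:2]/q[2]
def px(r): return np.array(r['point'])*[560,420]
E
python3 - <<'E'
from h import *
np.set_printoptions(precision=3,suppress=True)
a=snap('top','top0.png'); b=snap('scene','scene0.png')
print(arm.observe())
for cam in ('top','scene'):
    for q,z in (('carrier',0),('gate_hinge',.08),('striker_notch',.068),('latch_pivot',.08),('latch_knob',.117),('lever_hinge',.061),('lever_tip',.117),('bunny0',0),('bowl',0),('jar',0)):
        for r in arm.place_of(cam,q): print(cam,q,round(r['conf'],2),px(r),ray(cam,px(r),z)[:2])
E
```

```text
{'clock': 0.1, 'joints': array([-1.266,  0.435,  0.025,  1.574, -0.012,  1.134, -0.075]), 'dq': array([-0.   , -0.002,  0.001, -0.003, -0.001, -0.001,  0.001]), 'joint_efforts': array([  0.002, -66.911,   0.988, -31.515,  -0.06 ,   0.037,   0.   ]), 'position': array([0.248, 0.573, 0.202]), 'ee_rot': array([-0.636, -3.076,  0.002]), 'force': array([-0.935, -0.181,  0.371]), 'ft_torque': array([-0.028, -0.035, -0.005]), 'gripper_force': 0.0, 'width': 1.0013787522553557}
top carrier 0.82 [380.408 258.384] [ 0.558 -0.19 ]
top gate_hinge 0.73 [138.208 255.486] [0.464 0.283]
top gate_hinge 0.57 [461.104 226.38 ] [ 0.636 -0.317]
top striker_notch 0.64 [422.688 339.192] [ 0.413 -0.269]
top striker_notch 0.41 [150.584 203.28 ] [0.57  0.291]
top latch_pivot 0.77 [473.088 270.606] [ 0.555 -0.346]
top latch_pivot 0.43 [250.208 145.908] [0.723 0.119]
top latch_pivot 0.19 [422.408 339.696] [ 0.413 -0.264]
top latch_knob 0.98 [498.624 314.706] [ 0.48  -0.377]
top lever_hinge 0.53 [315.224 225.918] [ 0.588 -0.04 ]
top lever_hinge 0.48 [472.528 269.892] [ 0.559 -0.354]
top lever_tip 0.5 [323.904 221
[... 614 characters left out ...]
0.427 -0.262]
scene striker_notch 0.71 [241.584 159.012] [ 0.413 -0.27 ]
scene latch_pivot 0.75 [181.104 165.9  ] [ 0.562 -0.344]
scene latch_pivot 0.44 [426.216 280.308] [0.559 0.344]
scene latch_knob 0.62 [194.6   137.214] [ 0.47  -0.394]
scene lever_hinge 0.78 [257.6   217.392] [ 0.587 -0.042]
scene lever_hinge 0.21 [320.6   341.502] [0.777 0.277]
scene lever_tip 0.66 [254.408 197.106] [ 0.594 -0.042]
scene bunny0 0.91 [395.08 306.81] [0.574 0.303]
scene bunny0 0.84 [426.608 280.896] [0.467 0.315]
scene bunny0 0.76 [380.52 262.29] [0.476 0.213]
scene bunny0 0.75 [330.512 234.906] [0.465 0.073]
scene bowl 0.89 [259.616 316.218] [0.76  0.126]
scene jar 0.78 [188.496 260.4  ] [ 0.742 -0.104]
```

View pics/top0.png

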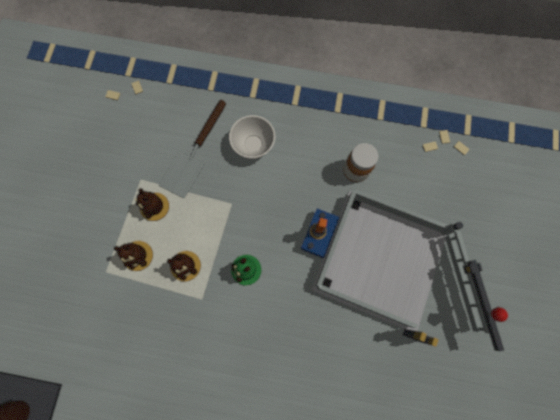

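View pics/scene0.png

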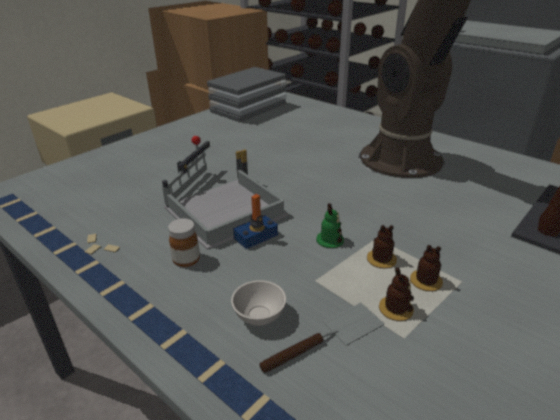

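Top picture: three brown bunnies sit on the white paper at (153,205), (138,254) and (185,266). The green look-alike is at (246,269). The carrier is at (380,258), the orange lever at (319,225) and the red knob at (500,314). There is also a dark panel with a brown thing at (15,410), which I'll check with the wrist camera.

Run:
```python
from h import *
np.set_printoptions(precision=3,suppress=True)
print(ray('top',(15,410),0),ray('top',(60,385),0),ray('scene',(553,218),0), proj('top',(0.248,.574,.2)))
im=snap('wrist','w0.png')
c=arm.calibration('wrist'); print(np.array(c['T']),np.array(c['K']))
for r in arm.place_of('wrist','bunny0'): print(r['conf'],px(r),ray('wrist',px(r),0))
from scipy.spatial.transform import Rotation as R
print(R.from_rotvec(arm.observe()['ee_rot']).as_matrix())
# joint fit carrier
from scipy.optimize import least_squares
obs=[('top',(105,-105,80),(461.1,226.4)),('top',(-122,-105,68),(422.7,339.2)),('top',(0,0,0),(380.4,258.4)),
('scene',(105,-105,80),(165.5,181.9)),('scene',(-122,-105,68),(241.6,159)),('scene',(0,0,0),(225.2,210.4))]
cal={k:arm.calibration(k) for k in('top','scene')}
def W(p,q): 
    c,s=np.cos(p[2]),np.sin(p[2]); x,y,z=np.array(q)/1000
    return np.array([p[0]+c*x-s*y,p[1]+s*x+c*y,z])
def f(p): return np.concatenate([proj(k,W(p,q),cal[k])-np.array(u) for k,q,u in obs]+[proj(k,W(p,(0,145,h)),cal[k])-np.array(u) for k,h,u in [('top',61,(315.2,225.9)),('scene',61,(257.6,217.4)),('top',117,(323.9,221.1)),('scene',117,(254.4,197.1))]])
s=least_squares(f,[.556,-.191,-.2],loss='soft_l1',f_scale=2);print(s.x,s.fun.reshape(-1,2)); print(W(s.x,(0,145,52)),W(s.x,(105,-105,80)))
# corner pixels in top
from itertools import product
```

```text
[0.137 0.464 0.   ] [0.196 0.394 0.   ] [0.053 0.443 0.   ] [-119.023  351.97 ]
[[ 0.397  0.884  0.248  0.181]
 [ 0.918 -0.383 -0.107  0.603]
 [ 0.     0.27  -0.963  0.385]
 [ 0.     0.     0.     1.   ]] [[307.698   0.    280.726]
 [  0.    307.698 208.268]
 [  0.      0.      1.   ]]
[[-0.918  0.397 -0.   ]
 [ 0.397  0.918 -0.   ]
 [ 0.    -0.    -1.   ]]
[ 0.556 -0.19  -0.215] [[-1.218 -0.497]
 [-1.201 -0.899]
 [-0.438  0.679]
 [-1.003 -2.069]
 [ 0.491  0.658]
 [-0.31   0.947]
 [ 4.148  1.133]
 [-1.958 -1.045]
 [-1.156  0.069]
 [ 0.266 -2.244]]
[ 0.587 -0.048  0.052] [ 0.636 -0.315  0.08 ]
```

View pics/w0.png

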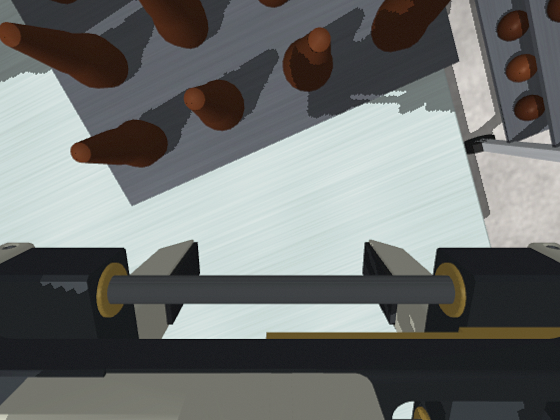

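The dark panel holds chocolate eggs and cones, not bunnies, so the job has three bunnies. I'll hover over the lever bolt next.

Call:
{"name": "move_arm", "arguments": {"motion": [{"tx":-0.033,"ty":-0.026,"tz":-0.006},{"tx":-0.035,"ty":-0.027,"tz":-0.006},{"tx":-0.035,"ty":-0.027,"tz":-0.006},{"tx":-0.035,"ty":-0.027,"tz":-0.006},{"tx":-0.035,"ty":-0.027,"tz":-0.006},{"tx":-0.035,"ty":-0.027,"tz":-0.006},{"tx":-0.035,"ty":-0.027,"tz":-0.006},{"tx":-0.035,"ty":-0.027,"tz":-0.006},{"tx":-0.035,"ty":-0.027},{"tx":-0.035,"ty":-0.027},{"tx":-0.035,"ty":-0.027},{"tx":-0.035,"ty":-0.027}], "gripper": -1}}

```text
invalid input
```

Call:
{"name": "move_arm", "arguments": {"motion": [{"tx":-0.035,"ty":-0.028},{"tx":-0.035,"ty":-0.028},{"tx":-0.035,"ty":-0.028},{"tx":-0.035,"ty":-0.028},{}]}}

```text
invalid input
```

```bash
cat >> h.py <<'E'
from scipy.spatial.transform import Rotation as R
np.set_printoptions(precision=3,suppress=True)
C=np.array([.556,-.190,-.215])
def W(q,p=None):
    p=C if p is None else p
    c,s=np.cos(p[2]),np.sin(p[2]); x,y,z=np.array(q)/1000
    return np.array([p[0]+c*x-s*y,p[1]+s*x+c*y,z])
def togo(xyz,verbose=1):
    o=arm.observe(); M=R.from_rotvec(o['ee_rot']).as_matrix()
    d=M.T@(np.array(xyz)-o['position'])
    print('togo tool mm',(d*1000).round(1),'pos',o['position'],'ytool deg',np.degrees(np.arctan2(M[1,1],M[0,1])).round(1),'q7',o['joints'][6].round(2),'t',o['clock'])
E
python3 - <<'E'
from h import *
im=snap('wrist','w1.png')
togo((.587,-.048,.17))
for q,z in (('carrier',0),('gate_hinge',.08),('striker_notch',.068),('lever_hinge',.058),('lever_tip',.112),('latch_knob',.117)):
    for r in arm.place_of('wrist',q): print(q,round(r['conf'],2),px(r),ray('wrist',px(r),z)[:2])
print(W((0,145,0)))
E
```

```text
togo tool mm [-557.9 -436.2   32.5] pos [0.248 0.574 0.202] ytool deg 66.6 q7 -0.08 t 1.25
[ 0.587 -0.048  0.   ]
```

View pics/w1.png

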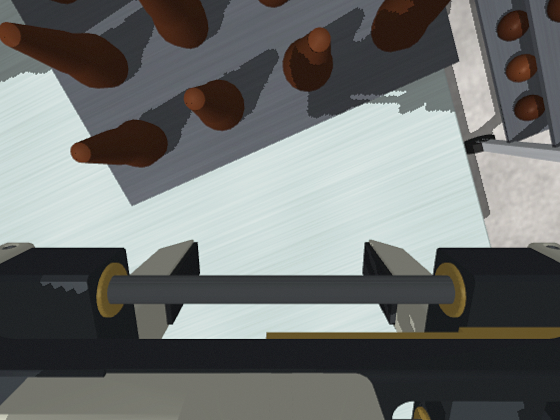

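The move was refused, so nothing moved and this is the same view. Each row probably needs every key.

Call:
{"name": "move_arm", "arguments": {"motion": [{"tx":-0.033,"ty":-0.026,"tz":-0.006,"twist":0},{"tx":-0.035,"ty":-0.027,"tz":-0.006,"twist":0},{"tx":-0.035,"ty":-0.027,"tz":-0.006,"twist":0},{"tx":-0.035,"ty":-0.027,"tz":-0.006,"twist":0},{"tx":-0.035,"ty":-0.027,"tz":-0.006,"twist":0},{"tx":-0.035,"ty":-0.027,"tz":-0.006,"twist":0},{"tx":-0.035,"ty":-0.027,"tz":-0.006,"twist":0},{"tx":-0.035,"ty":-0.027,"tz":-0.006,"twist":0},{"tx":-0.035,"ty":-0.027,"tz":0,"twist":0},{"tx":-0.035,"ty":-0.027,"tz":0,"twist":0},{"tx":-0.035,"ty":-0.027,"tz":0,"twist":0},{"tx":-0.035,"ty":-0.027,"tz":0,"twist":0}], "gripper": -1}}

```text
clock: 2.75
position: [0.5041, 0.1098, 0.2508]
ee_rot: [0.636, 3.076, 0.001]
force: [0.7, 1.0, -1.0]
width: 1.0
gripper_force: 0.0
```

Call:
{"name": "move_arm", "arguments": {"motion": [{"tx":-0.035,"ty":-0.028,"tz":0,"twist":0},{"tx":-0.035,"ty":-0.028,"tz":0,"twist":0},{"tx":-0.035,"ty":-0.028,"tz":0,"twist":0},{"tx":-0.035,"ty":-0.028,"tz":0,"twist":0},{"tx":0,"ty":0,"tz":0,"twist":0}]}}

```text
clock: 3.25
position: [0.589, -0.0544, 0.2505]
ee_rot: [0.649, 3.072, -0.006]
force: [0.6, 0.2, 0.6]
width: 0.999
gripper_force: 0.0
```

Run:
```python
from h import *
im=snap('wrist','w2.png')
togo((.587,-.048,.17))
for q,z in (('carrier',0),('gate_hinge',.08),('striker_notch',.068),('lever_hinge',.058),('lever_tip',.112),('latch_knob',.117)):
    for r in arm.place_of('wrist',q): print(q,round(r['conf'],2),px(r),ray('wrist',px(r),z)[:2])
```

```text
togo tool mm [ 2.1  2.2 80.2] pos [ 0.588 -0.051  0.25 ] ytool deg 66.3 q7 1.28 t 3.3
striker_notch 0.69 [ 51.52  121.506] [ 0.416 -0.256]
lever_hinge 0.87 [281.4   180.894] [ 0.585 -0.042]
lever_tip 0.62 [281.288 189.21 ] [ 0.584 -0.042]
```

View pics/w2.png

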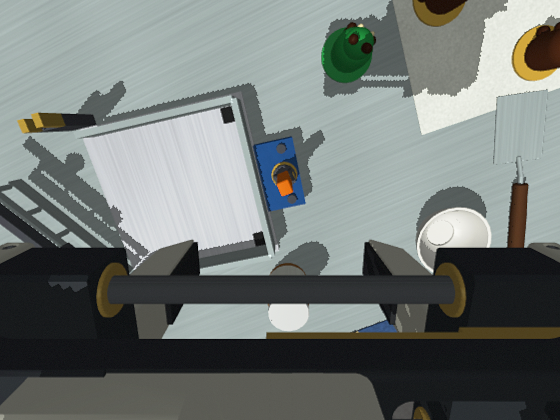

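The wrist view shows the orange lever on its blue ear at (285,185) and the carrier at (180,170). The jar is at (288,300). I'll crop the lever to get its orientation.

Run:
```python
from h import *
im=cv2.imread('pics/w2.png'); 
cv2.imwrite('pics/c2.png',cv2.resize(im[130:215,245:320],None,fx=7,fy=7,interpolation=cv2.INTER_CUBIC))
hsv=cv2.cvtColor(im,cv2.COLOR_BGR2HSV)
b=cv2.inRange(hsv,(105,120,60),(125,255,255))
n,l,s,_=cv2.connectedComponentsWithStats(b); i=[k for k in range(1,n) if 240<s[k][0]<300 and s[k][4]>300]
pts=np.argwhere(l==i[0])[:,::-1].astype(np.float32); box=cv2.boxPoints(cv2.minAreaRect(pts))
print(np.array([ray('wrist',p,.03)[:2] for p in box]))
```

```text
[[ 0.532 -0.06 ]
 [ 0.542 -0.01 ]
 [ 0.631 -0.025]
 [ 0.621 -0.079]]
```

View pics/c2.png

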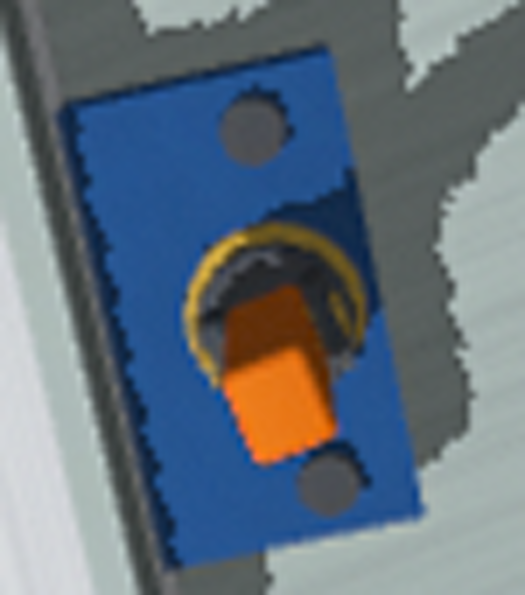

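Run:
```python
from h import *
print('tip',ray('wrist',(285.3,188.1),.115),'tip.108',ray('wrist',(285.3,188.1),.1085),'ring',ray('wrist',(284.6,174.6),.036))
cr=np.array([(225,380),(302,345),(338,437),(262,465)])/7+[245,130]
w=np.array([ray('wrist',p,.115)[:2] for p in cr]); e=np.roll(w,-1,0)-w
print(np.hypot(*e.T)*1000,np.degrees(np.arctan2(e[:,1],e[:,0])))
cr=np.array([(65,105),(325,48),(422,515),(172,568)])/7+[245,130]
w=np.array([ray('wrist',p,.03)[:2] for p in cr]); e=np.roll(w,-1,0)-w
print(w.mean(0),np.hypot(*e.T)*1000,np.degrees(np.arctan2(e[:,1],e[:,0])))
```

```text
tip [ 0.584 -0.038  0.115] tip.108 [ 0.585 -0.038  0.108] ring [ 0.583 -0.037  0.036]
[12.682 15.117 12.273 14.238] [ 91.482  -1.807 -92.54  179.758]
[ 0.582 -0.043] [48.739 90.254 49.628 90.527] [  78.815  -10.733 -100.866  168.703]
```

Call:
{"name": "move_arm", "arguments": {"motion": [{"tx":0.008,"ty":0.009,"tz":0,"twist":0},{"tx":0,"ty":0,"tz":0.035,"twist":-0.09},{"tx":0,"ty":0,"tz":0.035,"twist":-0.09},{"tx":0,"ty":0,"tz":0.03,"twist":-0.083},{"tx":0,"ty":0,"tz":0,"twist":0},{"tx":0,"ty":0,"tz":0,"twist":0}]}}

```text
clock: 4.2
position: [0.5837, -0.0346, 0.1511]
ee_rot: [0.003, -3.141, -0.001]
force: [-0.0, 0.6, 0.8]
width: 1.001
gripper_force: 0.0
```

Run:
```python
from h import *
im=snap('wrist','w3.png'); c=arm.calibration('wrist')
togo((.584,-.039,.085))
hsv=cv2.cvtColor(im,cv2.COLOR_RGB2HSV)
m=cv2.inRange(hsv,(6,190,150),(16,255,255)); n,l,s,ce=cv2.connectedComponentsWithStats(m)
k=1+np.argmax(s[1:,4]); pts=np.argwhere(l==k)[:,::-1].astype(np.float32); r=cv2.minAreaRect(pts); box=cv2.boxPoints(r)
print(s[k],ce[k],r)
w=np.array([ray('wrist',p,.113,c)[:2] for p in box]); e=np.roll(w,-1,0)-w
print(w.mean(0),np.hypot(*e.T)*1000,np.degrees(np.arctan2(e[:,1],e[:,0])))
for q in('lever_hinge','lever_tip'):
    for r in arm.place_of('wrist',q): print(q,r['conf'],px(r))
```

```text
togo tool mm [ 0.7 -4.1 67. ] pos [ 0.585 -0.035  0.152] ytool deg 90.1 q7 1.66 t 4.25
[253 218   6  16  91] [255.571 225.429] ((255.5, 225.5), (15.0, 5.0), 90.0)
[ 0.588 -0.053] [ 3.769 12.027  3.822 12.028] [ 90.067  -1.063 -89.937 178.684]
lever_hinge 0.91 [263.592 203.7  ]
lever_tip 0.97 [261.016 224.7  ]
lever_tip 0.26 [521.416  76.104]
```

View pics/w3.png

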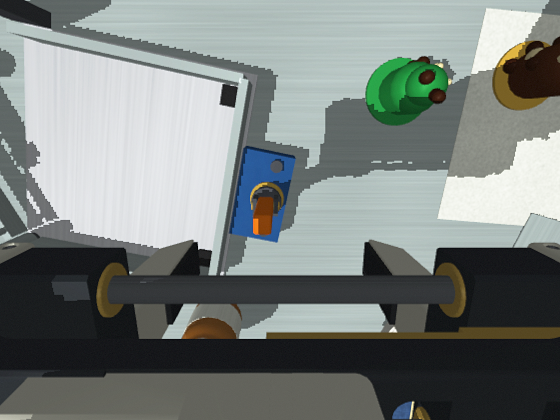

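Run:
```python
from h import *
for p,z in (((262,223.5),.108),((262,223.5),.115),((263.6,203.7),.0555),((267,197),.033)): print(z,ray('wrist',p,z))
print(proj('wrist',arm.observe()['position']))
```

```text
0.108 [ 0.588 -0.049  0.108]
0.115 [ 0.586 -0.049  0.115]
0.0555 [ 0.586 -0.05   0.055]
0.033 [ 0.586 -0.048  0.033]
[279.726 241.193]
```

Call:
{"name": "move_arm", "arguments": {"motion": [{"tx":-0.002,"ty":-0.014,"tz":0,"twist":0},{"tx":0,"ty":0,"tz":0.026,"twist":0},{"tx":0,"ty":0,"tz":0.026,"twist":0},{"tx":0,"ty":0,"tz":0.022,"twist":0},{"tx":0,"ty":0,"tz":0,"twist":0},{"tx":0,"ty":0,"tz":0,"twist":0}], "gripper": -0.3}}

```text
clock: 4.95
position: [0.5864, -0.0504, 0.0773]
ee_rot: [-0.006, 3.141, -0.001]
force: [0.4, -0.3, 0.4]
width: 0.657
gripper_force: 0.0
```

Call:
{"name": "move_arm", "arguments": {"motion": [{"tx":0,"ty":0,"tz":0,"twist":0},{"tx":0,"ty":0,"tz":0,"twist":0},{"tx":0,"ty":0,"tz":0,"twist":0},{"tx":0,"ty":0,"tz":0,"twist":0},{"tx":0,"ty":0,"tz":0,"twist":0},{"tx":0,"ty":0,"tz":0,"twist":0}], "gripper": 1, "squeeze": 20}}

```text
clock: 5.55
position: [0.5859, -0.0494, 0.0765]
ee_rot: [-0.008, 3.142, 0.0]
force: [-0.1, -0.6, 0.1]
width: 0.177
gripper_force: 0.0
```

```bash
python3 -c "
from h import *
togo((.587,-.049,.077)); o=arm.observe(); print(o['width'],o['force'],o['ft_torque'],o['gripper_force'],o['joints'])"
```

```text
togo tool mm [-1.1  0.4 -0.5] pos [ 0.586 -0.049  0.077] ytool deg 90.3 q7 1.72 t 5.55
0.1773466375494149 [-0.068 -0.613  0.1  ] [0.025 0.006 0.044] 0.0 [-0.176  0.511  0.24   1.822 -0.158  0.828  1.718]
```

Call:
{"name": "move_arm", "arguments": {"motion": [{"tx":0,"ty":0,"tz":0,"twist":0},{"tx":0,"ty":0,"tz":0,"twist":0},{"tx":0,"ty":0,"tz":0,"twist":0}]}}

```text
clock: 5.85
position: [0.5859, -0.0492, 0.0765]
ee_rot: [-0.008, 3.141, 0.0]
force: [-0.4, 0.8, 1.4]
width: 0.155
gripper_force: 20.0
```

Call:
{"name": "move_arm", "arguments": {"motion": [{"tx":0,"ty":0,"tz":0.0002,"twist":0.07},{"tx":0,"ty":0,"tz":0.0002,"twist":0.07},{"tx":0,"ty":0,"tz":0.0002,"twist":0.07},{"tx":0,"ty":0,"tz":0.0002,"twist":0.07},{"tx":0,"ty":0,"tz":0.0002,"twist":0.07}]}}

```text
clock: 6.35
position: [0.5858, -0.0493, 0.0755]
ee_rot: [-0.851, -3.024, -0.0]
force: [-1.3, 0.7, 1.2]
width: 0.151
gripper_force: 20.0
```

```bash
python3 -c "
from h import *
togo((.587,-.049,.077)); o=arm.observe(); print(o['width'],o['force'],o['ft_torque'],o['gripper_force'],o['joints'])"
```

```text
togo tool mm [-0.8  0.9 -1.5] pos [ 0.586 -0.049  0.075] ytool deg 58.6 q7 1.26 t 6.35
0.15092361457981918 [-1.254  0.694  1.173] [0.124 0.091 0.17 ] 19.99618023633957 [-0.279  0.526  0.39   1.832 -0.261  0.834  1.261]
```

Call:
{"name": "move_arm", "arguments": {"motion": [{"tx":0,"ty":0,"tz":0.0002,"twist":0.08},{"tx":0,"ty":0,"tz":0.0003,"twist":0.08},{"tx":0,"ty":0,"tz":0.0002,"twist":0.08},{"tx":0,"ty":0,"tz":0.0003,"twist":0.08},{"tx":0,"ty":0,"tz":0.0002,"twist":0.08},{"tx":0,"ty":0,"tz":0.0003,"twist":0.08},{"tx":0,"ty":0,"tz":0.0002,"twist":0.08},{"tx":0,"ty":0,"tz":0.0003,"twist":0.08},{"tx":0,"ty":0,"tz":0.0002,"twist":0.08},{"tx":0,"ty":0,"tz":0.0003,"twist":0.08},{"tx":0,"ty":0,"tz":0.0002,"twist":0.08},{"tx":0,"ty":0,"tz":0.0003,"twist":0.08}]}}

```text
clock: 7.55
position: [0.5855, -0.0494, 0.0724]
ee_rot: [-2.691, -1.621, 0.001]
force: [-0.8, 0.7, 3.0]
width: 0.147
gripper_force: 20.0
```

Call:
{"name": "move_arm", "arguments": {"motion": [{"tx":0,"ty":0,"tz":0.0002,"twist":0.08},{"tx":0,"ty":0,"tz":0.0003,"twist":0.08},{"tx":0,"ty":0,"tz":0.0002,"twist":0.08},{"tx":0,"ty":0,"tz":0.0003,"twist":0.08},{"tx":0,"ty":0,"tz":0.0002,"twist":0.08},{"tx":0,"ty":0,"tz":0.0003,"twist":0.08}]}}

```text
clock: 8.15
position: [0.5854, -0.0491, 0.0709]
ee_rot: [-3.098, -0.517, 0.001]
force: [-2.8, 1.8, 3.0]
width: 0.151
gripper_force: 20.0
```

```bash
cat > st.py <<'E'
from h import *
togo((.587,-.049,.077)); o=arm.observe(); print(o['width'],o['force'],o['ft_torque'],o['gripper_force'],o['joints'])
E
python3 st.py
```

```text
togo tool mm [ 1.6  0.4 -6.1] pos [ 0.585 -0.049  0.071] ytool deg -71.1 q7 -0.55 t 8.15
0.15131860558843233 [-2.824  1.753  2.993] [0.253 0.716 0.111] 19.999193251132965 [-0.644  0.715  1.007  1.864 -0.728  0.985 -0.553]
```

Call:
{"name": "move_arm", "arguments": {"motion": [{"tx":0,"ty":0,"tz":0.0002,"twist":0.07},{"tx":0,"ty":0,"tz":0.0002,"twist":0.07},{"tx":0,"ty":0,"tz":0.0002,"twist":0.07},{"tx":0,"ty":0,"tz":0.0002,"twist":0.06},{"tx":0,"ty":0,"tz":0,"twist":0}]}}

```text
clock: 8.65
position: [0.5854, -0.0491, 0.07]
ee_rot: [-3.138, 0.143, 0.002]
force: [-2.0, 2.2, 4.4]
width: 0.152
gripper_force: 20.0
```

```bash
python3 st.py
```

```text
togo tool mm [ 1.5 -0.3 -7. ] pos [ 0.585 -0.049  0.07 ] ytool deg -95.2 q7 -0.89 t 8.65
0.15162123425857232 [-1.954  2.217  4.364] [ 0.542  0.773 -0.002] 20.00707447528839 [-0.689  0.775  1.112  1.868 -0.814  1.042 -0.893]
```

Call:
{"name": "move_arm", "arguments": {"motion": [{"tx":0,"ty":0,"tz":0.0001,"twist":0.03},{"tx":0,"ty":0,"tz":0.0001,"twist":0.03},{"tx":0,"ty":0,"tz":0,"twist":0}]}}

```text
clock: 8.95
position: [0.5855, -0.0492, 0.0699]
ee_rot: [-3.128, 0.286, 0.001]
force: [-1.9, 2.0, 3.6]
width: 0.149
gripper_force: 20.0
```

```bash
python3 st.py
```

```text
togo tool mm [ 1.5 -0.4 -7.1] pos [ 0.585 -0.049  0.07 ] ytool deg -100.5 q7 -0.97 t 8.95
0.1486736933667604 [-1.921  2.028  3.618] [0.535 0.781 0.017] 20.003909468650818 [-0.697  0.789  1.134  1.869 -0.832  1.055 -0.968]
```

Call:
{"name": "move_arm", "arguments": {"motion": [{"tx":0,"ty":0,"tz":0,"twist":0.03},{"tx":0,"ty":0,"tz":0,"twist":0.03},{"tx":0,"ty":0,"tz":0,"twist":0}]}}

```text
clock: 9.25
position: [0.5858, -0.0493, 0.0699]
ee_rot: [3.112, -0.431, -0.001]
force: [-2.0, 1.3, 1.7]
width: 0.149
gripper_force: 20.0
```

```bash
python3 st.py
```

```text
togo tool mm [ 1.1 -0.6 -7.1] pos [ 0.586 -0.049  0.07 ] ytool deg -105.8 q7 -1.05 t 9.25
0.14938237532818882 [-2.022  1.341  1.73 ] [0.321 0.56  0.378] 20.0020569562912 [-0.705  0.803  1.156  1.869 -0.849  1.069 -1.045]
```

Call:
{"name": "move_arm", "arguments": {"motion": [{"tx":0,"ty":0,"tz":0,"twist":0.03},{"tx":0,"ty":0,"tz":0,"twist":0.03},{"tx":0,"ty":0,"tz":0,"twist":0}]}}

```text
clock: 9.55
position: [0.586, -0.0494, 0.0699]
ee_rot: [3.088, -0.577, 0.0]
force: [-2.0, 0.4, 0.9]
width: 0.156
gripper_force: 20.0
```

```bash
python3 st.py
```

```text
togo tool mm [ 0.8 -0.7 -7.1] pos [ 0.586 -0.049  0.07 ] ytool deg -111.2 q7 -1.12 t 9.55
0.1562957156489501 [-2.011  0.373  0.946] [0.292 0.329 0.372] 20.001485128886998 [-0.712  0.817  1.178  1.869 -0.867  1.084 -1.123]
```

Call:
{"name": "move_arm", "arguments": {"motion": [{"tx":0,"ty":0,"tz":0,"twist":-0.04},{"tx":0,"ty":0,"tz":0,"twist":-0.03},{"tx":0,"ty":0,"tz":0,"twist":0},{"tx":0,"ty":0,"tz":0,"twist":0}], "gripper": -0.4}}

```text
clock: 9.95
position: [0.586, -0.0496, 0.07]
ee_rot: [-3.115, 0.41, -0.001]
force: [0.2, 0.0, 0.3]
width: 0.458
gripper_force: 0.0
```

Call:
{"name": "move_arm", "arguments": {"motion": [{"tx":0,"ty":0,"tz":-0.03,"twist":0},{"tx":0,"ty":0,"tz":-0.03,"twist":0},{"tx":0,"ty":0,"tz":-0.03,"twist":0},{"tx":0,"ty":0,"tz":0,"twist":0},{"tx":0,"ty":0,"tz":0,"twist":0},{"tx":0,"ty":0,"tz":0,"twist":0}]}}

```text
clock: 10.55
position: [0.5854, -0.0491, 0.159]
ee_rot: [-3.114, 0.41, 0.002]
force: [0.0, -0.1, 0.2]
width: 0.698
gripper_force: 0.0
```

Run:
```python
from h import *
im=snap('wrist','w4.png'); togo((.587,-.049,.15))
out=[]
for q,z in (('lever_hinge',.052),('lever_tip',.108),('carrier',0),('striker_notch',.068),('latch_knob',.117),('gate_hinge',.08)):
    for r in arm.place_of('wrist',q): print(q,round(r['conf'],2),px(r),ray('wrist',px(r),z)); out.append((q,px(r)))
b=cv2.imread('pics/w4.png')
u=[p for q,p in out if q=='lever_tip'][0].astype(int); x0,y0=max(u[0]-50,0),max(u[1]-50,0)
cv2.imwrite('pics/c4.png',np.vstack([cv2.resize(b,(560,420))[:, :],]) if 0 else np.hstack([cv2.resize(b,(400,300)),cv2.resize(b[y0:y0+75,x0:x0+100],(400,300),interpolation=cv2.INTER_CUBIC)]));print(x0,y0)
```

```text
togo tool mm [ 1.6 -0.6  8.9] pos [ 0.585 -0.049  0.159] ytool deg -105.0 q7 -1.13 t 10.6
lever_hinge 0.62 [278.88 199.29] [ 0.586 -0.047  0.052]
lever_tip 0.67 [281.4  214.62] [ 0.587 -0.05   0.108]
carrier 0.6 [410.088 182.196] [ 0.554 -0.191  0.   ]
striker_notch 0.44 [280.672 218.694] [ 0.572 -0.045  0.068]
gate_hinge 0.73 [301.224  21.21 ] [ 0.723 -0.101  0.08 ]
231 164
```

View pics/c4.png

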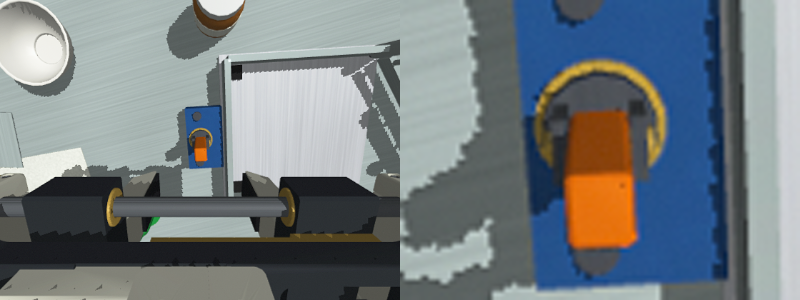

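Call:
{"name": "move_arm", "arguments": {"motion": [{"tx":-0.04,"ty":0,"tz":0,"twist":-0.04},{"tx":0,"ty":0,"tz":0,"twist":0},{"tx":0,"ty":0,"tz":0,"twist":0},{"tx":0,"ty":0,"tz":0,"twist":0},{"tx":0,"ty":0,"tz":0,"twist":0},{"tx":0,"ty":0,"tz":0,"twist":0},{"tx":0,"ty":0,"tz":0,"twist":0},{"tx":0,"ty":0,"tz":0.018,"twist":0},{"tx":0,"ty":0,"tz":0.018,"twist":0},{"tx":0,"ty":0,"tz":0.018,"twist":0},{"tx":0,"ty":0,"tz":0.018,"twist":0},{"tx":0,"ty":0,"tz":0,"twist":0}], "gripper": 1, "squeeze": 10}}

```text
clock: 12.1
position: [0.546, -0.0388, 0.0862]
ee_rot: [3.126, -0.312, -0.005]
force: [0.9, -0.4, 0.2]
width: 0.004
gripper_force: 0.0
```

```bash
python3 st.py
```

```text
togo tool mm [42.2  1.9  9. ] pos [ 0.546 -0.039  0.086] ytool deg -101.4 q7 -1.02 t 12.1
0.004440240195357677 [ 0.858 -0.391  0.247] [-0.024  0.178 -0.001] 0.0 [-0.763  0.706  1.154  1.952 -0.77   1.018 -1.015]
```

Call:
{"name": "move_arm", "arguments": {"motion": [{"tx":0.012,"ty":0,"tz":0,"twist":0},{"tx":0.008,"ty":0,"tz":0,"twist":0},{"tx":0.008,"ty":0,"tz":0,"twist":0},{"tx":0.008,"ty":0,"tz":0,"twist":0},{"tx":0.008,"ty":0,"tz":0,"twist":0},{"tx":0.008,"ty":0,"tz":0,"twist":0},{"tx":0.008,"ty":0,"tz":0,"twist":0},{"tx":0.008,"ty":0,"tz":0,"twist":0}]}}

```text
clock: 12.9
position: [0.6145, -0.0527, 0.0879]
ee_rot: [-3.126, 0.312, 0.0]
force: [-0.5, -0.7, -0.1]
width: 0.005
gripper_force: 0.0
```

```bash
python3 st.py
```

```text
togo tool mm [-27.7   1.9  10.9] pos [ 0.615 -0.053  0.088] ytool deg -101.4 q7 -1.04 t 12.9
0.005171154216041549 [-0.547 -0.744 -0.124] [0.028 0.182 0.007] 0.0 [-0.66   0.785  1.108  1.778 -0.79   1.099 -1.043]
```

Next I'll press down to about z = 0.061.

Call:
{"name": "move_arm", "arguments": {"motion": [{"tx":0.003,"ty":0,"tz":0.006,"twist":0},{"tx":0,"ty":0,"tz":0.006,"twist":0},{"tx":0,"ty":0,"tz":0.006,"twist":0},{"tx":0,"ty":0,"tz":0.005,"twist":0},{"tx":0,"ty":0,"tz":0.003,"twist":0},{"tx":0,"ty":0,"tz":0,"twist":0}]}}

```text
clock: 13.5
position: [0.6164, -0.053, 0.0614]
ee_rot: [-3.126, 0.312, 0.001]
force: [-0.7, 0.6, -0.9]
width: 0.005
gripper_force: 0.0
```

Call:
{"name": "move_arm", "arguments": {"motion": [{"tx":0,"ty":0,"tz":0.002,"twist":0},{"tx":0,"ty":0,"tz":0,"twist":0}]}}

```text
clock: 13.7
position: [0.6168, -0.0531, 0.0599]
ee_rot: [-3.126, 0.312, -0.0]
force: [0.2, -0.4, -0.4]
width: 0.004
gripper_force: 0.0
```

Call:
{"name": "move_arm", "arguments": {"motion": [{"tx":0,"ty":0,"tz":0.0015,"twist":0},{"tx":0,"ty":0,"tz":0.0015,"twist":0},{"tx":0,"ty":0,"tz":0,"twist":0}]}}

```text
clock: 14.0
position: [0.6168, -0.053, 0.0568]
ee_rot: [-3.126, 0.312, 0.0]
force: [-0.8, 0.1, -0.4]
width: 0.003
gripper_force: 0.0
```

Run:
```python
from h import *
im=snap('wrist','w5.png');st=snap('scene')
togo((.6,-.05,.06));print(arm.observe()['force'])
c=proj('scene',W((20,145,52))).astype(int);print(c)
x,y=c; a=cv2.cvtColor(st[y-45:y+45,x-60:x+60],cv2.COLOR_RGB2BGR)
cv2.imwrite('pics/c5.png',np.hstack([cv2.resize(cv2.cvtColor(im,cv2.COLOR_RGB2BGR),(400,300)),cv2.resize(a,(400,300),interpolation=cv2.INTER_CUBIC)]))
```

```text
togo tool mm [-17.1   0.2  -3.1] pos [ 0.617 -0.053  0.057] ytool deg -101.4 q7 -1.02 t 14.1
[-1.551  0.322 -0.598]
[248 222]
```

View pics/c5.png

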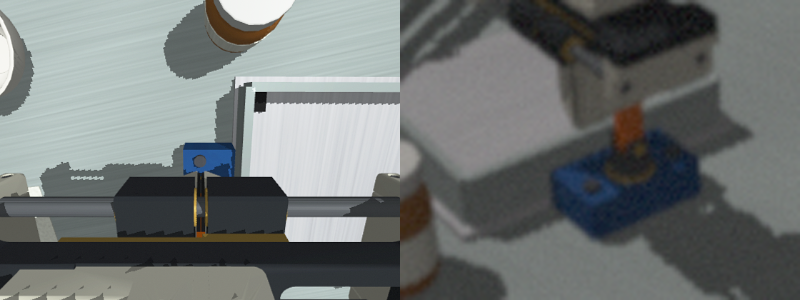

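Run:
```python
from h import *
im=snap('scene'); x0,y0=248-60,222-45
f=lambda p:(np.array(proj('scene',p))-[x0,y0])*[400/120,300/90]+[400,0]
o=arm.observe()['position']
for n,p in dict(tcp=o,hinge=(.586,-.049,.052),tip=(.586,-.049,.108),flat=(.641,-.06,.052),folded60=(.634,-.058,.08),grasp=o+[0,0,.019]).items(): print(n,f(p))
for q in ('lever_hinge','lever_tip'):
    for r in arm.place_of('scene',q): print(q,r['conf'],(px(r)-[x0,y0])*[400/120,300/90]+[400,0])
```

```text
tcp [589.021 152.166]
hinge [626.101 141.076]
tip [622.885  70.164]
flat [555.993 170.229]
folded60 [563.205 131.35 ]
grasp [587.541 128.232]
lever_hinge 0.73 [629.947 147.94 ]
lever_tip 0.46 [625.28  69.4 ]
lever_tip 0.41 [1189.947  346.32 ]
```

Run:
```python
from h import *
im=snap('scene'); t=snap('top')
a=cv2.convertScaleAbs(cv2.cvtColor(im[130:250,170:330],cv2.COLOR_RGB2BGR),alpha=1.6)
b=cv2.convertScaleAbs(cv2.cvtColor(t[165:285,250:410],cv2.COLOR_RGB2BGR),alpha=1.6)
cv2.imwrite('pics/c6.png',np.hstack([cv2.resize(v,(400,300),interpolation=cv2.INTER_CUBIC) for v in(a,b)]))
```

```text
(no output)
```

View pics/c6.png

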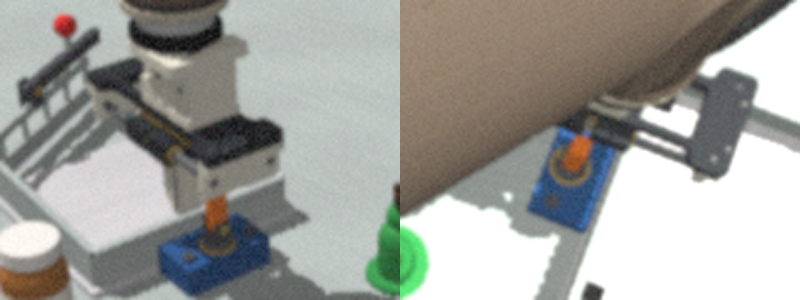

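The scene and top views both show the orange lever still about upright, at (215,210) in the left half. I'll lift away and look again.

Call:
{"name": "move_arm", "arguments": {"motion": [{"tx":0,"ty":0,"tz":-0.035,"twist":0},{"tx":0,"ty":0,"tz":-0.035,"twist":0},{"tx":-0.02,"ty":0,"tz":-0.03,"twist":0},{"tx":0,"ty":0,"tz":-0.03,"twist":0},{"tx":0,"ty":0,"tz":0,"twist":0},{"tx":0,"ty":0,"tz":0,"twist":0}]}}

```text
clock: 14.95
position: [0.5976, -0.049, 0.1874]
ee_rot: [-3.125, 0.311, -0.002]
force: [-0.2, -0.8, -0.9]
width: 0.004
gripper_force: 0.0
```

Run:
```python
from h import *
im=snap('wrist'); togo((.586,-.049,.15))
for q,z in (('lever_hinge',.052),('lever_tip',.108),('lever_tip',.052)):
    for r in arm.place_of('wrist',q): print(q,round(r['conf'],2),px(r),ray('wrist',px(r),z))
for p in((.586,-.049,.052),(.586,-.049,.108),(.641,-.06,.052)): print(proj('wrist',p))
b=cv2.cvtColor(im,cv2.COLOR_RGB2BGR)
cv2.imwrite('pics/c7.png',np.hstack([cv2.resize(b,(400,300)),cv2.resize(b[130:250,200:360],(400,300),interpolation=cv2.INTER_CUBIC)]))
```

```text
togo tool mm [-10.8   2.4  36.5] pos [ 0.597 -0.049  0.186] ytool deg -101.4 q7 -1.13 t 15.0
lever_hinge 0.95 [281.904 205.002] [ 0.584 -0.047  0.052]
lever_tip 0.73 [280.    219.912] [ 0.586 -0.045  0.108]
lever_tip 0.73 [280.    219.912] [ 0.568 -0.042  0.052]
[283.486 202.755]
[284.003 218.98 ]
[283.502 149.227]
```

View pics/c7.png

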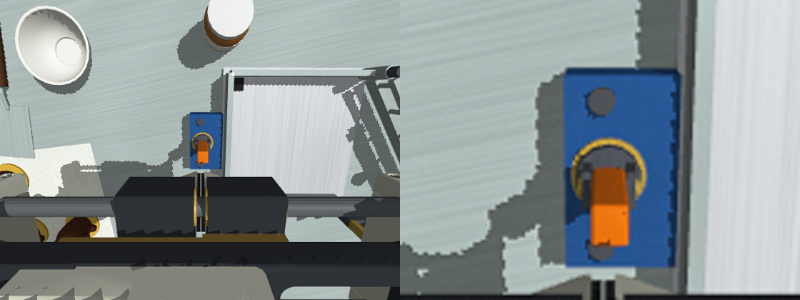

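The lever is plainly upright and snug, with its edges in line with the ear, and the push missed. I'll fold it by gripping it lightly and following the arc instead.

Call:
{"name": "move_arm", "arguments": {"motion": [{"tx":-0.011,"ty":0.001,"tz":0,"twist":0},{"tx":0,"ty":0,"tz":0,"twist":0},{"tx":0,"ty":0,"tz":0,"twist":0},{"tx":0,"ty":0,"tz":0,"twist":0},{"tx":0,"ty":0,"tz":0.02,"twist":0},{"tx":0,"ty":0,"tz":0.03,"twist":0},{"tx":0,"ty":0,"tz":0.03,"twist":0},{"tx":0,"ty":0,"tz":0.02,"twist":0},{"tx":0,"ty":0,"tz":0.011,"twist":0},{"tx":0,"ty":0,"tz":0,"twist":0}], "gripper": -0.2}}

```text
clock: 16.15
position: [0.5857, -0.0479, 0.0749]
ee_rot: [3.126, -0.312, -0.003]
force: [-0.9, -0.6, 0.4]
width: 0.602
gripper_force: 0.0
```

Call:
{"name": "move_arm", "arguments": {"motion": [{"tx":0,"ty":0,"tz":0,"twist":0},{"tx":0,"ty":0,"tz":0,"twist":0},{"tx":0,"ty":0,"tz":0,"twist":0},{"tx":0,"ty":0,"tz":0,"twist":0},{"tx":0,"ty":0,"tz":0,"twist":0},{"tx":0,"ty":0,"tz":0,"twist":0},{"tx":0,"ty":0,"tz":0,"twist":0},{"tx":0,"ty":0,"tz":0,"twist":0}], "gripper": 1, "squeeze": 8}}

```text
clock: 16.95
position: [0.5863, -0.0485, 0.0762]
ee_rot: [3.125, -0.313, 0.001]
force: [-0.2, -2.0, 3.2]
width: 0.149
gripper_force: 8.0
```

```bash
python3 st.py
```

```text
togo tool mm [ 0.8  0.3 -0.8] pos [ 0.586 -0.049  0.076] ytool deg -101.4 q7 -1.03 t 16.95
0.1489406726374682 [-0.212 -2.023  3.181] [-0.513  0.342 -0.006] 7.998850643634796 [-0.687  0.757  1.1    1.862 -0.789  1.039 -1.025]
```

Call:
{"name": "move_arm", "arguments": {"motion": [{"tx":0.004,"ty":0,"tz":0,"twist":0},{"tx":0.004,"ty":0,"tz":0,"twist":0},{"tx":0,"ty":0,"tz":0,"twist":0}]}}

```text
clock: 17.25
position: [0.5941, -0.0499, 0.0756]
ee_rot: [3.125, -0.312, -0.001]
force: [-1.7, -2.7, 1.3]
width: 0.152
gripper_force: 8.0
```

```bash
python3 st.py
```

```text
togo tool mm [-7.1  0.5 -1.4] pos [ 0.594 -0.05   0.076] ytool deg -101.4 q7 -1.03 t 17.25
0.1524313084689902 [-1.72  -2.693  1.305] [-0.681  0.742 -0.024] 7.99891859292984 [-0.675  0.767  1.094  1.841 -0.791  1.048 -1.029]
```

Call:
{"name": "move_arm", "arguments": {"motion": [{"tx":0.0064,"ty":0,"tz":0.0017,"twist":0},{"tx":0.0066,"ty":0,"tz":0.0031,"twist":0},{"tx":0.006,"ty":0,"tz":0.0042,"twist":0},{"tx":0,"ty":0,"tz":0,"twist":0}]}}

```text
clock: 17.65
position: [0.6147, -0.0542, 0.067]
ee_rot: [3.125, -0.312, 0.004]
force: [2.8, -4.3, 3.4]
width: 0.149
gripper_force: 8.0
```

Call:
{"name": "move_arm", "arguments": {"motion": [{"tx":0.0052,"ty":0,"tz":0.0052,"twist":0},{"tx":0.0042,"ty":0,"tz":0.006,"twist":0},{"tx":0.0031,"ty":0,"tz":0.0066,"twist":0},{"tx":0.0016,"ty":0,"tz":0.0057,"twist":0},{"tx":0,"ty":0,"tz":0,"twist":0}]}}

```text
clock: 18.15
position: [0.6294, -0.0572, 0.0439]
ee_rot: [3.124, -0.311, 0.008]
force: [5.1, -4.3, 2.1]
width: 0.151
gripper_force: 8.0
```

Run:
```python
from h import *
im=snap('scene'); exec(open('st.py').read())
f=lambda p:(proj('scene',p))
print(f((.586,-.049,.052)),f((.586,-.049,.108)),f((.641,-.06,.052)))
for q in ('lever_hinge','lever_tip'):
    for r in arm.place_of('scene',q): print(q,r['conf'],px(r))
```

```text
togo tool mm [-43.    0.4 -33.2] pos [ 0.629 -0.057  0.044] ytool deg -101.4 q7 -1.02 t 18.2
0.15258443698678065 [ 6.488 -6.09   0.525] [-1.301 -1.25   0.102] 8.017790839076042 [-0.611  0.84   1.04   1.776 -0.841  1.036 -1.017]
[255.83  219.323] [254.865 198.049] [234.798 228.069]
lever_hinge 0.53 [255.192 218.61 ]
lever_hinge 0.42 [239.624 219.282]
lever_tip 0.6 [236.488 217.308]
```

Call:
{"name": "move_arm", "arguments": {"motion": [{"tx":0,"ty":0,"tz":0.003,"twist":0},{"tx":0,"ty":0,"tz":0.003,"twist":0},{"tx":0,"ty":0,"tz":0.001,"twist":0},{"tx":0,"ty":0,"tz":0,"twist":0}]}}

```text
clock: 18.7
position: [0.6301, -0.0574, 0.0377]
ee_rot: [3.124, -0.311, 0.01]
force: [8.1, -6.0, 3.7]
width: 0.148
gripper_force: 8.0
```

Call:
{"name": "move_arm", "arguments": {"motion": [{"tx":0,"ty":0,"tz":0,"twist":0},{"tx":0,"ty":0,"tz":0,"twist":0},{"tx":0,"ty":0,"tz":0,"twist":0},{"tx":0,"ty":0,"tz":-0.02,"twist":0},{"tx":0,"ty":0,"tz":-0.03,"twist":0},{"tx":0,"ty":0,"tz":-0.04,"twist":0},{"tx":0,"ty":0,"tz":-0.04,"twist":0},{"tx":0,"ty":0,"tz":0,"twist":0},{"tx":0,"ty":0,"tz":0,"twist":0}], "gripper": -0.3}}

```text
clock: 19.6
position: [0.6268, -0.0555, 0.1668]
ee_rot: [-3.125, 0.311, -0.002]
force: [0.1, 0.8, -0.6]
width: 0.653
gripper_force: 0.0
```

Run:
```python
from h import *
im=snap('wrist'); togo((.586,-.049,.15))
for q,z in (('lever_hinge',.052),('lever_tip',.052)):
    for r in arm.place_of('wrist',q): print(q,round(r['conf'],2),px(r),ray('wrist',px(r),z))
for p in((.586,-.049,.052),(.641,-.06,.052),(.636,-.06,.07)): print(proj('wrist',p))
s=snap('scene')
b=cv2.cvtColor(im,cv2.COLOR_RGB2BGR);a=cv2.cvtColor(s,cv2.COLOR_RGB2BGR)
cv2.imwrite('pics/c8.png',np.hstack([cv2.resize(a[180:255,190:290],(400,300)),cv2.resize(b[130:250,200:360],(400,300),interpolation=cv2.INTER_CUBIC)]))
```

```text
togo tool mm [-40.6   1.8  15.7] pos [ 0.626 -0.055  0.166] ytool deg -101.4 q7 -1.12 t 19.65
lever_hinge 0.67 [278.096 235.788] [ 0.587 -0.044  0.052]
lever_tip 0.67 [284.816 190.596] [ 0.632 -0.06   0.052]
[283.158 235.916]
[283.179 181.959]
[284.37  190.964]
```

View pics/c8.png

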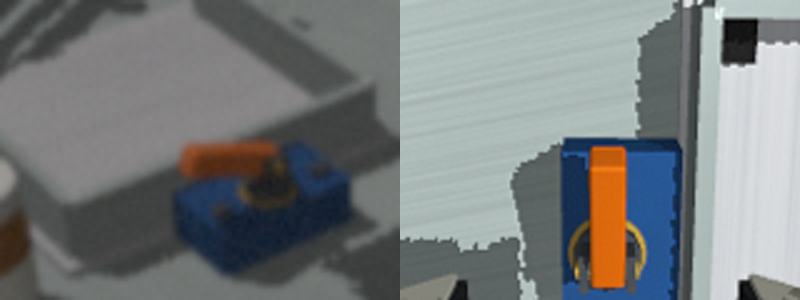

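The lever is folded to about 75° and the tip is still up. I'll press it flat with closed fingers.

Call:
{"name": "move_arm", "arguments": {"motion": [{"tx":0.003,"ty":0.001,"tz":0,"twist":0},{"tx":0,"ty":0,"tz":0,"twist":0},{"tx":0,"ty":0,"tz":0,"twist":0},{"tx":0,"ty":0,"tz":0,"twist":0},{"tx":0,"ty":0,"tz":0,"twist":0},{"tx":0,"ty":0,"tz":0.02,"twist":0},{"tx":0,"ty":0,"tz":0.025,"twist":0},{"tx":0,"ty":0,"tz":0.025,"twist":0},{"tx":0,"ty":0,"tz":0.02,"twist":0},{"tx":0,"ty":0,"tz":0.008,"twist":0},{"tx":0,"ty":0,"tz":0.004,"twist":0},{"tx":0,"ty":0,"tz":0,"twist":0}], "gripper": 1}}

```text
clock: 21.0
position: [0.6295, -0.0578, 0.0647]
ee_rot: [3.126, -0.312, 0.001]
force: [0.6, -0.0, 0.3]
width: 0.007
gripper_force: 0.0
```

Call:
{"name": "move_arm", "arguments": {"motion": [{"tx":0,"ty":0,"tz":0.002,"twist":0},{"tx":0,"ty":0,"tz":0.002,"twist":0},{"tx":0,"ty":0,"tz":0,"twist":0}]}}

```text
clock: 21.3
position: [0.6295, -0.0576, 0.0607]
ee_rot: [-3.126, 0.312, -0.001]
force: [0.1, -0.3, 0.7]
width: 0.003
gripper_force: 0.0
```

Call:
{"name": "move_arm", "arguments": {"motion": [{"tx":0,"ty":0,"tz":0.002,"twist":0},{"tx":0,"ty":0,"tz":0,"twist":0}]}}

```text
clock: 21.5
position: [0.6292, -0.0576, 0.0583]
ee_rot: [-3.126, 0.312, 0.0]
force: [0.6, -0.4, -0.4]
width: 0.003
gripper_force: 0.0
```

Call:
{"name": "move_arm", "arguments": {"motion": [{"tx":0,"ty":0,"tz":0.002,"twist":0},{"tx":0,"ty":0,"tz":0,"twist":0}]}}

```text
clock: 21.7
position: [0.6292, -0.0576, 0.0562]
ee_rot: [-3.126, 0.312, 0.0]
force: [0.1, -0.3, -0.4]
width: 0.01
gripper_force: 0.0
```

Run:
```python
from h import *
im=snap('wrist'); exec(open('st.py').read())
c=arm.calibration('wrist')
for r in arm.place_of('wrist','lever_tip'): print(px(r),r['conf'])
for p in((.641,-.06,.052),arm.observe()['position']): print(proj('wrist',p))
hsv=cv2.cvtColor(im,cv2.COLOR_RGB2HSV); m=cv2.inRange(hsv,(5,170,90),(17,255,255)); ys,xs=np.nonzero(m[100:300,230:330]); print(len(ys), (ys+100).min() if len(ys) else 0,(ys+100).max() if len(ys) else 0)
```

```text
togo tool mm [-43.1  -0.2 -20.7] pos [ 0.629 -0.058  0.056] ytool deg -101.4 q7 -1.03 t 21.75
0.006428209856085298 [-1.361 -0.308  0.507] [0.03  0.188 0.013] 0.0 [-0.613  0.828  1.051  1.763 -0.822  1.061 -1.03 ]
[280.616 238.014] 0.69
[281.75  220.843]
[281.903 240.97 ]
194 232 242
```

Call:
{"name": "move_arm", "arguments": {"motion": [{"tx":0,"ty":0,"tz":-0.03,"twist":0},{"tx":0,"ty":0,"tz":-0.04,"twist":0},{"tx":0,"ty":0,"tz":-0.04,"twist":0},{"tx":0,"ty":0,"tz":0,"twist":0},{"tx":0,"ty":0,"tz":0,"twist":0}]}}

```text
clock: 22.3
position: [0.6297, -0.0577, 0.1672]
ee_rot: [-3.126, 0.312, -0.003]
force: [-0.1, 0.7, -0.9]
width: 0.004
gripper_force: 0.0
```

```bash
cat > lv.py <<'E'
from h import *
im=snap('wrist'); s=snap('scene'); togo((.586,-.049,.15)); c=arm.calibration('wrist')
for cam,I,ctr in (('wrist',im,(.62,-.055,.055)),('scene',s,(.62,-.055,.055))):
    x,y=proj(cam,ctr).astype(int); x0,y0=x-50,y-50
    m=cv2.inRange(cv2.cvtColor(I,cv2.COLOR_RGB2HSV),(5,150,70),(17,255,255))[y0:y0+100,x0:x0+100]
    ys,xs=np.nonzero(m); P=np.c_[xs+x0,ys+y0].astype(np.float32); r=cv2.minAreaRect(P); print(cam,len(ys),r,'extents',P.min(0),P.max(0))
    for th in (70,75,80,85,90):
        a=np.radians(th); out=[]
        for s_,w,t in [(S,W_,T) for S in (8,56) for W_ in(-7,7) for T in(-8,8)]:
            lx=s_*np.sin(a)+t*np.cos(a); lz=52+s_*np.cos(a)-t*np.sin(a)
            out.append(proj(cam,W((lx,145+w,lz),[.556,-.190,-.2])))
        out=np.array(out); r=cv2.minAreaRect(out.astype(np.float32)); print(th,out.min(0),out.max(0),r[1],r[2])
cv2.imwrite('pics/c9.png',cv2.cvtColor(cv2.resize(s[180:255,190:290],(600,450),interpolation=cv2.INTER_CUBIC),cv2.COLOR_RGB2BGR))
E
python3 lv.py
```

```text
togo tool mm [-43.4   0.4  15.4] pos [ 0.629 -0.057  0.165] ytool deg -101.4 q7 -1.12 t 22.4
wrist 726 ((280.9999694824219, 219.49998474121094), (13.999998092651367, 54.99999237060547), 0.0) extents [274. 192.] [288. 247.]
70 [273.468 189.984] [288.998 239.505] (15.529881477355957, 49.50806427001953) 0.05091133713722229
75 [273.57 188.06] [288.896 238.511] (15.325840950012207, 50.43877410888672) 0.05055702105164528
80 [273.677 186.614] [288.79  237.532] (15.112675666809082, 50.90629959106445) 0.050378426909446716
85 [273.786 185.636] [288.679 236.576] (14.892950057983398, 50.92772674560547) 0.050191644579172134
90 [273.897 185.114] [288.566 235.65 ] (14.669103622436523, 50.52421569824219) 0.058535341173410416
scene 140 ((246.5310516357422, 219.37242126464844), (6.477548122406006, 23.252735137939453), 85.2363510131836) extents [235. 216.] [258. 223.]
70 [233.745 214.848] [256.4   224.928] (9.491678237915039, 22.80682945251465) 87.87444305419922
75 [233.577 215.149] [256.084 226.903] (9.592745780944824, 23.125648498535156) 82.39095306396484
80 [233.577 215.47 ] [255.785 228.819] (9.650472640991211, 23.371536254882812) 77.24339294433594
85 [233.742 215.811] [255.506 230.66 ] (9.675185203552246, 23.537979125976562) 72.40589141845703
90 [233.604 216.168] [255.521 232.414] (9.675727844238281, 23.61962890625) 67.84677124023438
```

The lever is still at about 72°. Closed fingers apparently pass around it, but gripping works, so I'll grip near the tip and pull down.

Call:
{"name": "move_arm", "arguments": {"motion": [{"tx":0.001,"ty":0,"tz":0,"twist":0},{"tx":0,"ty":0,"tz":0,"twist":0},{"tx":0,"ty":0,"tz":0,"twist":0},{"tx":0,"ty":0,"tz":0.02,"twist":0},{"tx":0,"ty":0,"tz":0.03,"twist":0},{"tx":0,"ty":0,"tz":0.03,"twist":0},{"tx":0,"ty":0,"tz":0.025,"twist":0},{"tx":0,"ty":0,"tz":0.015,"twist":0},{"tx":0,"ty":0,"tz":0,"twist":0}], "gripper": -0.2}}

```text
clock: 23.3
position: [0.629, -0.0576, 0.0445]
ee_rot: [3.126, -0.312, -0.005]
force: [0.2, -0.1, 0.1]
width: 0.601
gripper_force: 0.0
```

Call:
{"name": "move_arm", "arguments": {"motion": [{"tx":0,"ty":0,"tz":0,"twist":0},{"tx":0,"ty":0,"tz":0,"twist":0},{"tx":0,"ty":0,"tz":0,"twist":0},{"tx":0,"ty":0,"tz":0,"twist":0},{"tx":0,"ty":0,"tz":0,"twist":0},{"tx":0,"ty":0,"tz":0,"twist":0},{"tx":0,"ty":0,"tz":0,"twist":0},{"tx":0,"ty":0,"tz":0,"twist":0}], "gripper": 1, "squeeze": 15}}

```text
clock: 24.1
position: [0.6305, -0.0579, 0.0466]
ee_rot: [-3.126, 0.312, -0.001]
force: [0.5, -0.5, 1.8]
width: 0.15
gripper_force: 15.0
```

Call:
{"name": "move_arm", "arguments": {"motion": [{"tx":0,"ty":0,"tz":0.003,"twist":0},{"tx":0,"ty":0,"tz":0.003,"twist":0},{"tx":0.001,"ty":0,"tz":0.003,"twist":0},{"tx":0,"ty":0,"tz":0.003,"twist":0},{"tx":0,"ty":0,"tz":0,"twist":0},{"tx":0,"ty":0,"tz":0,"twist":0}]}}

```text
clock: 24.7
position: [0.6331, -0.0585, 0.0348]
ee_rot: [3.125, -0.311, 0.005]
force: [6.6, -0.9, 1.7]
width: 0.144
gripper_force: 15.0
```

```bash
python3 st.py; python3 lv.py | grep -A5 scene
```

```text
togo tool mm [-46.9  -0.2 -42.4] pos [ 0.633 -0.059  0.035] ytool deg -101.4 q7 -1.01 t 24.7
0.14385606785411847 [ 6.557 -0.942  1.657] [-0.32  -1.267  0.024] 15.004214644432068 [-0.597  0.854  1.025  1.77  -0.851  1.028 -1.013]
scene 42 ((248.00001525878906, 224.5), (3.5777084827423096, 19.230182647705078), 63.43495178222656) extents [239. 219.] [256. 228.]
70 [233.745 214.848] [256.4   224.928] (9.491678237915039, 22.80682945251465) 87.87444305419922
75 [233.577 215.149] [256.084 226.903] (9.592745780944824, 23.125648498535156) 82.39095306396484
80 [233.577 215.47 ] [255.785 228.819] (9.650472640991211, 23.371536254882812) 77.24339294433594
85 [233.742 215.811] [255.506 230.66 ] (9.675185203552246, 23.537979125976562) 72.40589141845703
90 [233.604 216.168] [255.521 232.414] (9.675727844238281, 23.61962890625) 67.84677124023438
```

Call:
{"name": "move_arm", "arguments": {"motion": [{"tx":-0.001,"ty":0,"tz":0.001,"twist":0},{"tx":0,"ty":0,"tz":0.0007,"twist":0},{"tx":0,"ty":0,"tz":0,"twist":0}]}}

```text
clock: 25.1
position: [0.6331, -0.0585, 0.0337]
ee_rot: [3.125, -0.311, 0.008]
force: [8.5, -2.5, 4.4]
width: 0.15
gripper_force: 15.0
```

```bash
python3 st.py; python3 lv.py | grep -A1 scene
```

```text
togo tool mm [-46.9  -0.2 -43.6] pos [ 0.633 -0.059  0.034] ytool deg -101.4 q7 -1.01 t 25.1
0.15001273525098088 [ 8.451 -2.498  4.367] [-0.3   -1.715 -0.037] 15.005019307136536 [-0.598  0.854  1.024  1.773 -0.853  1.024 -1.01 ]
scene 37 ((248.74136352539062, 224.10345458984375), (3.713906764984131, 14.669931411743164), 68.19859313964844) extents [242. 220.] [255. 227.]
70 [233.745 214.848] [256.4   224.928] (9.491678237915039, 22.80682945251465) 87.87444305419922
```

Call:
{"name": "move_arm", "arguments": {"motion": [{"tx":0,"ty":0,"tz":0,"twist":0},{"tx":0,"ty":0,"tz":0,"twist":0},{"tx":0,"ty":0,"tz":0,"twist":0},{"tx":0,"ty":0,"tz":0,"twist":0},{"tx":0,"ty":0,"tz":-0.02,"twist":0},{"tx":0,"ty":0,"tz":-0.03,"twist":0},{"tx":0,"ty":0,"tz":-0.04,"twist":0},{"tx":0,"ty":0,"tz":-0.04,"twist":0},{"tx":0,"ty":0,"tz":0,"twist":0},{"tx":0,"ty":0,"tz":0,"twist":0}], "gripper": -0.3}}

```text
clock: 26.2
position: [0.6305, -0.0578, 0.1632]
ee_rot: [-3.125, 0.312, -0.002]
force: [0.6, -0.7, -0.2]
width: 0.649
gripper_force: 0.0
```

```bash
python3 st.py; python3 lv.py
```

```text
togo tool mm [-44.4   0.   86.2] pos [ 0.63  -0.058  0.163] ytool deg -101.4 q7 -1.12 t 26.2
0.6488972420348231 [ 0.592 -0.736 -0.194] [0.003 0.18  0.031] 0.0 [-0.662  0.724  1.157  1.659 -0.7    1.232 -1.12 ]
togo tool mm [-44.2   0.4  11.6] pos [ 0.629 -0.057  0.161] ytool deg -101.4 q7 -1.12 t 26.3
wrist 871 ((281.0, 219.0), (60.0, 14.0), 90.0) extents [274. 189.] [288. 249.]
70 [273.398 191.696] [289.127 241.699] (15.72898006439209, 49.98967742919922) 0.049538228660821915
75 [273.502 189.721] [289.022 240.692] (15.51980972290039, 50.958839416503906) 0.049185480922460556
80 [273.611 188.23 ] [288.912 239.7  ] (15.30130386352539, 51.458099365234375) 0.048945896327495575
85 [273.722 187.213] [288.799 238.73 ] (15.076208114624023, 51.50481414794922) 0.04875679314136505
90 [273.835 186.657] [288.682 237.79 ] (14.846869468688965, 51.12044143676758) 0.0574372299015522
scene 171 ((246.5540313720703, 222.17567443847656), (8.013840675354004, 24.923778533935547), 72.89727020263672) extents [235. 216.] [258. 228.]
70 [233.745 214.848] [256.4   224.928] (9.491678237915039, 22.80682945251465) 87.87444305419922
75 [233.577 215.149] [256.084 226.903] (9.592745780944824, 23.125648498535156) 82.39095306396484
80 [233.577 215.47 ] [255.785 228.819] (9.650472640991211, 23.371536254882812) 77.24339294433594
85 [233.742 215.811] [255.506 230.66 ] (9.675185203552246, 23.537979125976562) 72.40589141845703
90 [233.604 216.168] [255.521 232.414] (9.675727844238281, 23.61962890625) 67.84677124023438
```

View pics/c9.png

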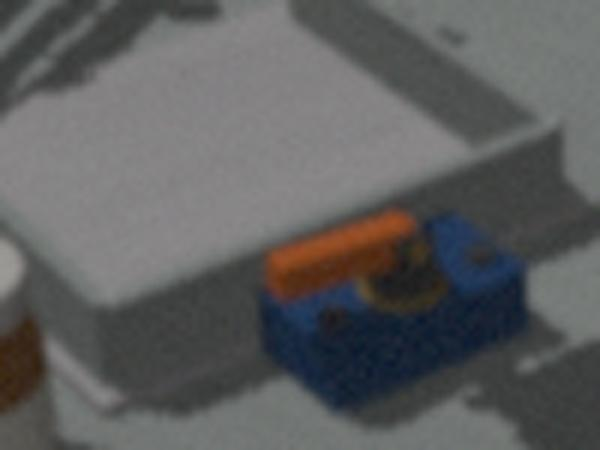

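Call:
{"name": "move_arm", "arguments": {"motion": [{"tx":0.004,"ty":0,"tz":0,"twist":0},{"tx":0,"ty":0,"tz":0.03,"twist":0},{"tx":0,"ty":0,"tz":0.03,"twist":0},{"tx":0,"ty":0,"tz":0.03,"twist":0},{"tx":0,"ty":0,"tz":0.025,"twist":0},{"tx":0,"ty":0,"tz":0.01,"twist":0},{"tx":0,"ty":0,"tz":0,"twist":0}]}}

```text
clock: 27.0
position: [0.6331, -0.0586, 0.036]
ee_rot: [3.126, -0.312, -0.005]
force: [0.4, -0.5, 0.2]
width: 0.647
gripper_force: 0.0
```

Call:
{"name": "move_arm", "arguments": {"motion": [{"tx":0,"ty":0,"tz":0,"twist":0},{"tx":0,"ty":0,"tz":0,"twist":0},{"tx":0,"ty":0,"tz":0,"twist":0},{"tx":0,"ty":0,"tz":0,"twist":0},{"tx":0,"ty":0,"tz":0,"twist":0},{"tx":0,"ty":0,"tz":0,"twist":0},{"tx":0,"ty":0,"tz":0,"twist":0},{"tx":0,"ty":0,"tz":0,"twist":0}], "gripper": 1, "squeeze": 20}}

```text
clock: 27.8
position: [0.6343, -0.0587, 0.0378]
ee_rot: [-3.126, 0.312, -0.0]
force: [0.3, 0.1, 0.7]
width: 0.137
gripper_force: 20.0
```

Call:
{"name": "move_arm", "arguments": {"motion": [{"tx":0,"ty":0,"tz":0.002,"twist":0},{"tx":0,"ty":0,"tz":0.002,"twist":0},{"tx":0,"ty":0,"tz":0.001,"twist":0},{"tx":0,"ty":0,"tz":0.001,"twist":0},{"tx":0,"ty":0,"tz":0,"twist":0}]}}

```text
clock: 28.3
position: [0.6353, -0.059, 0.0326]
ee_rot: [3.126, -0.312, 0.003]
force: [1.6, -0.0, 9.3]
width: 0.139
gripper_force: 20.0
```

```bash
python3 st.py
```

```text
togo tool mm [-49.2  -0.3 -44.5] pos [ 0.635 -0.059  0.033] ytool deg -101.4 q7 -1.01 t 28.3
0.13858286082848514 [ 1.614 -0.027  9.335] [ 0.057 -0.08   0.056] 20.002718567848206 [-0.592  0.859  1.02   1.764 -0.853  1.029 -1.013]
```

Call:
{"name": "move_arm", "arguments": {"motion": [{"tx":0,"ty":0,"tz":0,"twist":0},{"tx":0,"ty":0,"tz":0,"twist":0},{"tx":0,"ty":0,"tz":0,"twist":0},{"tx":0,"ty":0,"tz":0,"twist":0},{"tx":0,"ty":0,"tz":-0.02,"twist":0},{"tx":0,"ty":0,"tz":-0.04,"twist":0},{"tx":0,"ty":0,"tz":-0.05,"twist":0},{"tx":0,"ty":0,"tz":-0.05,"twist":0},{"tx":0,"ty":0,"tz":-0.04,"twist":0},{"tx":0,"ty":0,"tz":0,"twist":0}], "gripper": -1}}

```text
clock: 29.3
position: [0.6364, -0.0605, 0.2374]
ee_rot: [3.125, -0.313, 0.013]
force: [0.2, -0.9, -0.4]
width: 0.965
gripper_force: 0.0
```

```bash
python3 lv.py
python3 - <<'E'
from h import *
c=arm.calibration('top')
for cam in ('top','scene'):
    snap(cam)
    for r in arm.place_of(cam,'bunny0'): print(cam,round(r['conf'],2),px(r),ray(cam,px(r),0)[:2])
E
```

```text
togo tool mm [-49.5   0.1  82.1] pos [ 0.634 -0.059  0.232] ytool deg -101.4 q7 -1.17 t 29.4
wrist 561 ((279.5, 206.0), (48.0, 11.0), 90.0) extents [274. 182.] [285. 230.]
70 [274.678 182.783] [287.224 223.839] (12.545294761657715, 41.04585266113281) 0.05257898196578026
75 [274.75 181.31] [287.162 223.031] (12.411504745483398, 41.70963668823242) 0.05221301689743996
80 [274.825 180.222] [287.096 222.237] (12.271062850952148, 42.0052375793457) 0.05191929265856743
85 [274.902 179.511] [287.027 221.466] (12.125555038452148, 41.944091796875) 0.051694437861442566
90 [274.98  179.171] [286.957 220.722] (11.976567268371582, 41.54093933105469) 0.06172676384449005
scene 179 ((246.7381591796875, 223.07838439941406), (8.648460388183594, 25.455842971801758), 67.61986541748047) extents [235. 215.] [258. 230.]
70 [233.745 214.848] [256.4   224.928] (9.491678237915039, 22.80682945251465) 87.87444305419922
75 [233.577 215.149] [256.084 226.903] (9.592745780944824, 23.125648498535156) 82.39095306396484
80 [233.577 215.47 ] [255.785 228.819] (9.650472640991211, 23.371536254882812) 77.24339294433594
85 [233.742 215.811] [255.506 230.66 ] (9.675185203552246, 23.537979125976562) 72.40589141845703
90 [233.604 216.168] [255.521 232.414] (9.675727844238281, 23.61962890625) 67.84677124023438
top 0.67 [247.408 270.48 ] [0.481 0.08 ]
scene 0.81 [379.68 260.19] [0.471 0.208]
scene 0.75 [392.896 308.112] [0.58  0.301]
scene 0.72 [330.904 236.796] [0.47  0.078]
scene 0.57 [427.    280.518] [0.466 0.315]
```

The lever is now flat: its scene angle of 67.6° matches the 90° prediction. I'll go to the first bunny.

Call:
{"name": "move_arm", "arguments": {"motion": [{"tx":-0.027,"ty":-0.029,"tz":0,"twist":0},{"tx":-0.0275,"ty":-0.029,"tz":0,"twist":0},{"tx":-0.0275,"ty":-0.029,"tz":0,"twist":0},{"tx":-0.0275,"ty":-0.029,"tz":0,"twist":0},{"tx":-0.0275,"ty":-0.029,"tz":0,"twist":0},{"tx":-0.0275,"ty":-0.029,"tz":0.01,"twist":0},{"tx":-0.0275,"ty":-0.029,"tz":0.01,"twist":0},{"tx":-0.0275,"ty":-0.029,"tz":0.01,"twist":0},{"tx":0,"ty":0,"tz":0,"twist":0},{"tx":0,"ty":0,"tz":0,"twist":0}], "gripper": -0.4}}

```text
clock: 30.6
position: [0.4639, 0.2128, 0.2009]
ee_rot: [3.125, -0.308, -0.002]
force: [0.2, -0.6, 0.5]
width: 0.701
gripper_force: 0.0
```

```bash
cat > bn.py <<'E'
from h import *
im=snap('wrist'); togo((.466,.212,.031)); c=arm.calibration('wrist')
K=np.array(c['K']);T=np.array(c['T'])
hsv=cv2.cvtColor(im,cv2.COLOR_RGB2HSV)
for r in arm.place_of('wrist','bunny0'):
    p=px(r); w=ray('wrist',p,0,c); y,x=np.clip(p[::-1].astype(int),0,[419,559])
    reg=hsv[max(y-20,0):y+20,max(x-20,0):x+20]; g=cv2.inRange(reg,(50,80,30),(85,255,255)).mean()/255
    print('bunny' if g<.2 else 'GREEN',round(r['conf'],2),p,w[:2]); togo((w[0],w[1],.031)) if g<.2 else 0
cv2.imwrite('pics/bn.png',cv2.cvtColor(im,cv2.COLOR_RGB2BGR))
# gold board ring fits
m=cv2.inRange(hsv,(15,110,90),(30,255,255)); n,l,s,ce=cv2.connectedComponentsWithStats(m)
for k in range(1,n):
    if s[k,4]>150 and s[k,1]+s[k,3]<290:
        P=np.argwhere(l==k)[:,::-1]; Q=np.array([ray('wrist',q,.005,c)[:2] for q in P])
        # circle r=.032 containing outer rim
        from scipy.optimize import minimize
        h=cv2.convexHull(Q.astype(np.float32)*1000)[:,0]
        f=lambda v:np.sum(np.maximum(np.hypot(*(Q*1000-v).T)-32,0)**2)+.02*np.sum(np.abs(np.hypot(*(h-v).T)-32))
        v=minimize(f,Q.mean(0)*1000,method='Nelder-Mead').x; print('board',s[k,4],ce[k],v.round(1),f(v).round(2))
E
python3 bn.py
```

```text
togo tool mm [  1.1  -0.8 170.4] pos [0.465 0.212 0.201] ytool deg -101.4 q7 -1.72 t 30.65
GREEN 0.91 [381.416 144.396] [0.485 0.082]
bunny 0.89 [184.52 102.48] [0.58  0.305]
togo tool mm [  93.5 -115.   170.7] pos [0.465 0.211 0.202] ytool deg -101.5 q7 -1.72 t 30.7
bunny 0.68 [283.92  180.516] [0.465 0.208]
togo tool mm [  0.2   2.8 170.7] pos [0.465 0.211 0.202] ytool deg -101.5 q7 -1.72 t 30.7
bunny 0.57 [202.104 191.52 ] [0.472 0.313]
togo tool mm [ -14.1 -101.6  170.6] pos [0.465 0.211 0.202] ytool deg -101.5 q7 -1.72 t 30.7
board 820 [195.363 100.295] [579.4 305.1] 0.39
board 690 [280.836 168.181] [467.2 208.7] 0.25
board 672 [207.408 184.07 ] [470.  312.5] 0.33
```

View pics/bn.png

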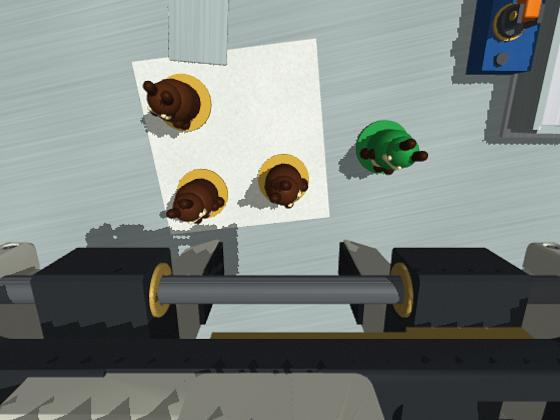

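The brown bunnies are at (180,102), (200,195) and (285,185), and the green one at (390,150) gets left alone. I'll grip the nearest, at world (0.467, 0.209).

Call:
{"name": "move_arm", "arguments": {"motion": [{"tx":0.0025,"ty":0.002,"tz":0,"twist":0},{"tx":0,"ty":0,"tz":0.04,"twist":0},{"tx":0,"ty":0,"tz":0.04,"twist":0},{"tx":0,"ty":0,"tz":0.04,"twist":0},{"tx":0,"ty":0,"tz":0.03,"twist":0},{"tx":0,"ty":0,"tz":0.02,"twist":0},{"tx":0,"ty":0,"tz":0,"twist":0}]}}

```text
clock: 31.4
position: [0.4663, 0.2076, 0.0299]
ee_rot: [3.123, -0.316, -0.004]
force: [0.2, -0.6, 0.9]
width: 0.709
gripper_force: 0.0
```

Call:
{"name": "move_arm", "arguments": {"motion": [{"tx":0,"ty":0,"tz":0,"twist":0},{"tx":0,"ty":0,"tz":0,"twist":0},{"tx":0,"ty":0,"tz":0,"twist":0},{"tx":0,"ty":0,"tz":0,"twist":0},{"tx":0,"ty":0,"tz":0,"twist":0}], "gripper": 1, "squeeze": 15}}

```text
clock: 31.9
position: [0.4672, 0.2098, 0.0323]
ee_rot: [-3.126, 0.311, -0.001]
force: [0.1, -0.8, 2.6]
width: 0.332
gripper_force: 15.0
```

```bash
python3 st.py
```

```text
togo tool mm [168.6 230.  -44.8] pos [0.467 0.21  0.032] ytool deg -101.4 q7 -1.49 t 31.9
0.332234168724859 [ 0.132 -0.761  2.615] [-0.266  0.105  0.006] 15.003036260604858 [-1.196  0.671  0.991  2.08  -0.788  0.823 -1.492]
```

The opening of 30.5 mm doesn't match the 44 mm body. The scene view and the lever passes agree that the pads sit about 20 mm higher than assumed, so this is the head. I'll open and go lower while watching the force.

Call:
{"name": "move_arm", "arguments": {"motion": [{"tx":0,"ty":0,"tz":0,"twist":0},{"tx":0,"ty":0,"tz":0,"twist":0},{"tx":0,"ty":0,"tz":0,"twist":0},{"tx":0,"ty":0,"tz":0,"twist":0},{"tx":0,"ty":0,"tz":0,"twist":0}], "gripper": -0.4}}

```text
clock: 32.4
position: [0.4669, 0.2097, 0.0317]
ee_rot: [-3.126, 0.312, 0.0]
force: [0.7, -0.2, 0.2]
width: 0.687
gripper_force: 0.0
```

```bash
python3 st.py
python3 - <<'E'
from h import *
im=snap('scene'); o=arm.observe()['position']; print('tcp px',proj('scene',o),proj('scene',o+[0,0,.02]))
for r in arm.place_of('scene','bunny0'): print(r['conf'],px(r),ray('scene',px(r),0)[:2])
im=snap('wrist')
for r in arm.place_of('wrist','bunny0'): print('w',r['conf'],px(r),ray('wrist',px(r),0)[:2])
E
```

```text
togo tool mm [168.9 229.9 -45.3] pos [0.467 0.21  0.032] ytool deg -101.4 q7 -1.49 t 32.4
0.6873734197752932 [ 0.745 -0.244  0.216] [-0.033  0.197  0.017] 0.0 [-1.196  0.672  0.99   2.081 -0.789  0.823 -1.492]
tcp px [382.966 247.781] [384.073 240.178]
0.97 [381.976 261.198] [0.471 0.214]
0.77 [395.976 309.582] [0.579 0.308]
0.76 [426.776 281.988] [0.47  0.316]
0.72 [332.304 237.006] [0.469 0.081]
w 0.93 [282.016 225.918] [0.466 0.21 ]
w 0.73 [145.096 248.388] [0.469 0.314]
w 0.71 [456.512 169.68 ] [0.483 0.082]
w 0.61 [104.104  93.912] [0.579 0.306]
```

Call:
{"name": "move_arm", "arguments": {"motion": [{"tx":0,"ty":0,"tz":0.003,"twist":0},{"tx":0,"ty":0,"tz":0.003,"twist":0},{"tx":0,"ty":0,"tz":0,"twist":0}]}}

```text
clock: 32.9
position: [0.4666, 0.2096, 0.0253]
ee_rot: [3.126, -0.312, -0.001]
force: [0.0, -0.1, 0.3]
width: 0.702
gripper_force: 0.0
```

Call:
{"name": "move_arm", "arguments": {"motion": [{"tx":0,"ty":0,"tz":0.003,"twist":0},{"tx":0,"ty":0,"tz":0.003,"twist":0},{"tx":0,"ty":0,"tz":0,"twist":0}]}}

```text
clock: 33.2
position: [0.4667, 0.2096, 0.0193]
ee_rot: [3.126, -0.312, -0.001]
force: [-0.2, -1.2, 0.7]
width: 0.699
gripper_force: 0.0
```

Call:
{"name": "move_arm", "arguments": {"motion": [{"tx":0,"ty":0,"tz":0.003,"twist":0},{"tx":0,"ty":0,"tz":0.003,"twist":0},{"tx":0,"ty":0,"tz":0,"twist":0}]}}

```text
clock: 33.5
position: [0.4667, 0.2096, 0.0133]
ee_rot: [3.126, -0.312, -0.001]
force: [0.2, -0.6, -0.6]
width: 0.695
gripper_force: 0.0
```

Call:
{"name": "move_arm", "arguments": {"motion": [{"tx":0,"ty":0,"tz":0,"twist":0},{"tx":0,"ty":0,"tz":0,"twist":0},{"tx":0,"ty":0,"tz":0,"twist":0},{"tx":0,"ty":0,"tz":0,"twist":0},{"tx":0,"ty":0,"tz":0,"twist":0}], "gripper": 1}}

```text
clock: 34.0
position: [0.467, 0.2096, 0.0138]
ee_rot: [-3.126, 0.312, -0.0]
force: [-0.4, -0.3, 1.7]
width: 0.474
gripper_force: 15.0
```

```bash
python3 st.py
```

```text
togo tool mm [168.8 229.8 -63.2] pos [0.467 0.21  0.014] ytool deg -101.4 q7 -1.46 t 34.0
0.4737725411435395 [-0.439 -0.302  1.682] [-0.113  0.174 -0.028] 15.000090301036835 [-1.172  0.694  0.955  2.092 -0.825  0.791 -1.465]
```

The opening of 43.6 mm matches the 44 mm body. Lifting it to carrier spot (50, 45).

Call:
{"name": "move_arm", "arguments": {"motion": [{"tx":0,"ty":0,"tz":-0.03,"twist":0},{"tx":0,"ty":0,"tz":-0.04,"twist":0},{"tx":0,"ty":0,"tz":-0.04,"twist":0},{"tx":0.013,"ty":0.0195,"tz":-0.035,"twist":0},{"tx":0.0255,"ty":0.039,"tz":0,"twist":0},{"tx":0.0255,"ty":0.039,"tz":0,"twist":0},{"tx":0.0255,"ty":0.039,"tz":0,"twist":0},{"tx":0.0255,"ty":0.039,"tz":0,"twist":0},{"tx":0.0255,"ty":0.039,"tz":0,"twist":0},{"tx":0.0255,"ty":0.039,"tz":0,"twist":0},{"tx":0.0255,"ty":0.039,"tz":0,"twist":0},{"tx":0.0255,"ty":0.037,"tz":0,"twist":0}]}}

```text
clock: 35.2
position: [0.6147, -0.1581, 0.1584]
ee_rot: [-3.126, 0.312, 0.001]
force: [0.7, -0.2, -1.4]
width: 0.472
gripper_force: 15.0
```

Call:
{"name": "move_arm", "arguments": {"motion": [{"tx":0,"ty":0,"tz":0,"twist":0},{"tx":0,"ty":0,"tz":0,"twist":0}]}}

```text
clock: 35.4
position: [0.614, -0.1579, 0.1583]
ee_rot: [3.125, -0.317, -0.001]
force: [-0.2, 0.5, -1.4]
width: 0.476
gripper_force: 15.0
```

```bash
cat > pl.py <<'E'
from h import *
import sys
C[:]=[.5565,-.1905,-.2]
x,y=map(float,sys.argv[1:3]); w=W((x,y,0)); print(w); togo((w[0],w[1],.021))
o=arm.observe(); print(o['width'],o['gripper_force'],o['force'],o['joints'])
snap('wrist'); snap('scene')
for cam in('wrist','scene'):
    for q,z in (('carrier',0),('gate_hinge',.08),('striker_notch',.068)):
        for r in arm.place_of(cam,q): print(cam,q,round(r['conf'],2),ray(cam,px(r),z)[:2])
E
python3 pl.py 50 45
```

```text
[ 0.614 -0.156  0.   ]
togo tool mm [  0.2  -1.7 137.3] pos [ 0.614 -0.158  0.158] ytool deg -101.6 q7 -1.06 t 35.4
0.47610178910849893 15.000062137842178 [-0.231  0.523 -1.39 ] [-0.443  0.66   1.008  1.657 -0.599  1.167 -1.056]
wrist carrier 0.67 [ 0.554 -0.186]
wrist carrier 0.16 [ 0.62  -0.354]
wrist gate_hinge 0.77 [ 0.638 -0.312]
scene carrier 0.64 [ 0.546 -0.193]
scene carrier 0.27 [ 0.298 -0.625]
scene gate_hinge 0.6 [ 0.634 -0.319]
scene striker_notch 0.81 [ 0.417 -0.27 ]
scene striker_notch 0.47 [0.805 0.174]
```

Call:
{"name": "move_arm", "arguments": {"motion": [{"tx":0,"ty":-0.0015,"tz":0.03,"twist":0},{"tx":0,"ty":0,"tz":0.04,"twist":0},{"tx":0,"ty":0,"tz":0.035,"twist":0},{"tx":0,"ty":0,"tz":0.02,"twist":0},{"tx":0,"ty":0,"tz":0.008,"twist":0},{"tx":0,"ty":0,"tz":0.003,"twist":0},{"tx":0,"ty":0,"tz":0,"twist":0}]}}

```text
clock: 36.5
position: [0.6154, -0.1549, 0.0235]
ee_rot: [3.126, -0.312, 0.002]
force: [0.4, 0.3, -1.1]
width: 0.475
gripper_force: 15.0
```

```bash
python3 st.py
```

```text
togo tool mm [-48.6 -98.2 -53.6] pos [ 0.615 -0.155  0.023] ytool deg -101.4 q7 -0.95 t 36.5
0.4754244268871962 [ 0.442  0.292 -1.122] [-0.048  0.17  -0.047] 14.999810010194778 [-0.374  0.798  0.875  1.773 -0.749  0.939 -0.945]
```

Call:
{"name": "move_arm", "arguments": {"motion": [{"tx":0,"ty":0,"tz":0.002,"twist":0},{"tx":0,"ty":0,"tz":0.001,"twist":0},{"tx":0,"ty":0,"tz":0,"twist":0}]}}

```text
clock: 36.8
position: [0.6151, -0.1547, 0.0202]
ee_rot: [-3.126, 0.312, -0.001]
force: [0.5, -0.2, -2.2]
width: 0.472
gripper_force: 15.0
```

Call:
{"name": "move_arm", "arguments": {"motion": [{"tx":0,"ty":0,"tz":0,"twist":0},{"tx":0,"ty":0,"tz":0,"twist":0},{"tx":0,"ty":0,"tz":0,"twist":0},{"tx":0,"ty":0,"tz":-0.03,"twist":0},{"tx":0,"ty":0,"tz":-0.04,"twist":0},{"tx":0,"ty":0,"tz":-0.045,"twist":0},{"tx":0,"ty":0,"tz":-0.045,"twist":0},{"tx":0,"ty":0,"tz":0,"twist":0}], "gripper": -0.25}}

```text
clock: 37.6
position: [0.6176, -0.157, 0.186]
ee_rot: [3.124, -0.313, 0.014]
force: [0.4, -1.1, 0.6]
width: 0.626
gripper_force: 0.0
```

```bash
sed -i 's/togo((.466,.212,.031))/togo((.47,.3125,.16))/' bn.py; python3 bn.py
```

```text
togo tool mm [-236.3 -430.2   21.6] pos [ 0.616 -0.156  0.183] ytool deg -101.4 q7 -1.07 t 37.65
bunny 0.72 [277.088 189.   ] [ 0.613 -0.15 ]
togo tool mm [ -4.1  -4.5 149.7] pos [ 0.615 -0.155  0.181] ytool deg -101.4 q7 -1.07 t 37.7
board 300 [231.16   84.433] [ 748.7 -105.1] 0.37
board 751 [277.125 177.265] [ 612.6 -152. ] 0.22
```

Call:
{"name": "move_arm", "arguments": {"motion": [{"tx":-0.0205,"ty":-0.038,"tz":0,"twist":0},{"tx":-0.0215,"ty":-0.039,"tz":0,"twist":0},{"tx":-0.0215,"ty":-0.039,"tz":0,"twist":0},{"tx":-0.0215,"ty":-0.039,"tz":0,"twist":0},{"tx":-0.0215,"ty":-0.039,"tz":0,"twist":0},{"tx":-0.0215,"ty":-0.039,"tz":0,"twist":0},{"tx":-0.0215,"ty":-0.039,"tz":0,"twist":0},{"tx":-0.0215,"ty":-0.039,"tz":0,"twist":0},{"tx":-0.0215,"ty":-0.039,"tz":0,"twist":0},{"tx":-0.0215,"ty":-0.039,"tz":0,"twist":0},{"tx":-0.0215,"ty":-0.039,"tz":0,"twist":0},{"tx":0,"ty":0,"tz":0,"twist":0}], "gripper": -0.4}}

```text
clock: 38.9
position: [0.4648, 0.3183, 0.1772]
ee_rot: [3.127, -0.296, -0.005]
force: [0.2, -0.5, 0.1]
width: 0.7
gripper_force: 0.0
```

Call:
{"name": "move_arm", "arguments": {"motion": [{"tx":0,"ty":0,"tz":0,"twist":0},{"tx":0,"ty":0,"tz":0,"twist":0}]}}

```text
clock: 39.1
position: [0.4685, 0.3099, 0.1791]
ee_rot: [3.125, -0.314, -0.001]
force: [0.7, 0.2, 0.3]
width: 0.7
gripper_force: 0.0
```

```bash
sed -i 's/\.031/.0135/' bn.py; python3 bn.py
```

```text
togo tool mm [ 0.6 -3.1 19.4] pos [0.469 0.31  0.179] ytool deg -101.5 q7 -1.84 t 39.15
bunny 0.92 [275.912 185.514] [0.469 0.316]
togo tool mm [ -1.2  -6.5 166.1] pos [0.469 0.31  0.18 ] ytool deg -101.6 q7 -1.84 t 39.2
GREEN 0.92 [470.12  134.316] [0.483 0.086]
bunny 0.78 [266.728  86.982] [0.579 0.303]
togo tool mm [109.1 -16.1 166.1] pos [0.469 0.31  0.18 ] ytool deg -101.6 q7 -1.84 t 39.2
board 785 [275.882  91.303] [578.2 306.6] 0.39
board 786 [277.416 174.34 ] [468.7 313.6] 0.27
```

Call:
{"name": "move_arm", "arguments": {"motion": [{"tx":-0.0005,"ty":-0.004,"tz":0.02,"twist":0},{"tx":0,"ty":0,"tz":0.04,"twist":0},{"tx":0,"ty":0,"tz":0.04,"twist":0},{"tx":0,"ty":0,"tz":0.035,"twist":0},{"tx":0,"ty":0,"tz":0.02,"twist":0},{"tx":0,"ty":0,"tz":0.01,"twist":0},{"tx":0,"ty":0,"tz":0,"twist":0}]}}

```text
clock: 39.9
position: [0.4688, 0.3142, 0.0141]
ee_rot: [3.125, -0.315, -0.001]
force: [0.3, 0.7, -0.7]
width: 0.701
gripper_force: 0.0
```

Call:
{"name": "move_arm", "arguments": {"motion": [{"tx":0,"ty":0,"tz":0,"twist":0},{"tx":0,"ty":0,"tz":0,"twist":0},{"tx":0,"ty":0,"tz":0,"twist":0},{"tx":0,"ty":0,"tz":0,"twist":0},{"tx":0,"ty":0,"tz":0,"twist":0}], "gripper": 1}}

```text
clock: 40.4
position: [0.4694, 0.3155, 0.0157]
ee_rot: [-3.125, 0.312, -0.002]
force: [-0.9, -1.3, 5.8]
width: 0.478
gripper_force: 15.0
```

```bash
cat > go.py <<'E'
from h import *
import sys
C[:]=[.5565,-.1905,-.2]
x,y=map(float,sys.argv[1:3]); w=W((x,y,0)); togo((w[0],w[1],.021)); o=arm.observe(); print(o['width'],o['force'])
E
python3 go.py -50 45
```

```text
togo tool mm [135.4 433.8  -5.7] pos [0.469 0.316 0.016] ytool deg -101.4 q7 -1.66 t 40.4
0.4775673663569601 [-0.944 -1.333  5.774]
```

Call:
{"name": "move_arm", "arguments": {"motion": [{"tx":0,"ty":0,"tz":-0.03,"twist":0},{"tx":0,"ty":0,"tz":-0.04,"twist":0},{"tx":0,"ty":0,"tz":-0.04,"twist":0},{"tx":0,"ty":0,"tz":-0.035,"twist":0},{"tx":0.0123,"ty":0.039,"tz":0,"twist":0},{"tx":0.0123,"ty":0.0395,"tz":0,"twist":0},{"tx":0.0123,"ty":0.0395,"tz":0,"twist":0},{"tx":0.0123,"ty":0.0395,"tz":0,"twist":0},{"tx":0.0123,"ty":0.0395,"tz":0,"twist":0},{"tx":0.0123,"ty":0.0395,"tz":0,"twist":0},{"tx":0.0123,"ty":0.0395,"tz":0,"twist":0},{"tx":0.0123,"ty":0.0395,"tz":0,"twist":0}]}}

```text
clock: 41.6
position: [0.5029, -0.0147, 0.16]
ee_rot: [-3.125, 0.311, -0.001]
force: [1.5, 0.2, -0.8]
width: 0.472
gripper_force: 15.0
```

Call:
{"name": "move_arm", "arguments": {"motion": [{"tx":0.0123,"ty":0.0395,"tz":0,"twist":0},{"tx":0.0123,"ty":0.0395,"tz":0,"twist":0},{"tx":0.0123,"ty":0.0395,"tz":0,"twist":0},{"tx":0,"ty":0,"tz":0,"twist":0},{"tx":0,"ty":0,"tz":0,"twist":0}]}}

```text
clock: 42.1
position: [0.5153, -0.138, 0.1599]
ee_rot: [-3.125, 0.317, -0.0]
force: [0.9, -0.3, -1.5]
width: 0.473
gripper_force: 15.0
```

```bash
python3 go.py -50 45
```

```text
togo tool mm [  0.7  -1.7 138.9] pos [ 0.515 -0.138  0.16 ] ytool deg -101.6 q7 -1.06 t 42.1
0.47332680245435543 [ 0.891 -0.257 -1.479]
```

Call:
{"name": "move_arm", "arguments": {"motion": [{"tx":0,"ty":-0.002,"tz":0.03,"twist":0},{"tx":0,"ty":0,"tz":0.04,"twist":0},{"tx":0,"ty":0,"tz":0.035,"twist":0},{"tx":0,"ty":0,"tz":0.02,"twist":0},{"tx":0,"ty":0,"tz":0.008,"twist":0},{"tx":0,"ty":0,"tz":0.003,"twist":0},{"tx":0,"ty":0,"tz":0.002,"twist":0},{"tx":0,"ty":0,"tz":0,"twist":0}]}}

```text
clock: 42.9
position: [0.5168, -0.1346, 0.0225]
ee_rot: [-3.126, 0.311, -0.002]
force: [0.4, 0.8, -0.6]
width: 0.472
gripper_force: 15.0
```

```bash
python3 go.py -50 45
```

```text
togo tool mm [-0.   1.9  1.5] pos [ 0.517 -0.135  0.023] ytool deg -101.4 q7 -0.89 t 42.9
0.47224161533418213 [ 0.43   0.761 -0.577]
```

Call:
{"name": "move_arm", "arguments": {"motion": [{"tx":0,"ty":0,"tz":0.001,"twist":0},{"tx":0,"ty":0,"tz":0,"twist":0},{"tx":0,"ty":0,"tz":0,"twist":0},{"tx":0,"ty":0,"tz":0,"twist":0},{"tx":0,"ty":0,"tz":-0.03,"twist":0},{"tx":0,"ty":0,"tz":-0.04,"twist":0},{"tx":0,"ty":0,"tz":-0.045,"twist":0},{"tx":0,"ty":0,"tz":-0.045,"twist":0},{"tx":0,"ty":0,"tz":0,"twist":0}], "gripper": -0.25}}

```text
clock: 43.8
position: [0.5188, -0.1367, 0.1859]
ee_rot: [3.125, -0.313, 0.013]
force: [-0.6, -0.2, 0.3]
width: 0.629
gripper_force: 0.0
```

Call:
{"name": "move_arm", "arguments": {"motion": [{"tx":-0.003,"ty":-0.043,"tz":0,"twist":0},{"tx":-0.003,"ty":-0.0445,"tz":0,"twist":0},{"tx":-0.003,"ty":-0.0445,"tz":0,"twist":0},{"tx":-0.003,"ty":-0.0445,"tz":0,"twist":0},{"tx":-0.003,"ty":-0.0445,"tz":0,"twist":0},{"tx":-0.003,"ty":-0.0445,"tz":0,"twist":0},{"tx":-0.003,"ty":-0.0445,"tz":0,"twist":0},{"tx":-0.003,"ty":-0.0445,"tz":0,"twist":0},{"tx":-0.003,"ty":-0.0445,"tz":0,"twist":0},{"tx":0,"ty":-0.0445,"tz":0,"twist":0},{"tx":0,"ty":0,"tz":0,"twist":0},{"tx":0,"ty":0,"tz":0,"twist":0}], "gripper": -0.4}}

```text
clock: 45.0
position: [0.5768, 0.3061, 0.1797]
ee_rot: [3.125, -0.308, -0.001]
force: [-0.2, -0.2, 0.1]
width: 0.696
gripper_force: 0.0
```

```bash
python3 bn.py
```

```text
togo tool mm [-106.6   13.3   20.2] pos [0.577 0.304 0.18 ] ytool deg -101.4 q7 -1.77 t 45.05
GREEN 0.91 [467.992 221.886] [0.485 0.087]
bunny 0.84 [283.304 184.38 ] [0.577 0.302]
togo tool mm [ -0.1   1.6 167. ] pos [0.577 0.304 0.181] ytool deg -101.5 q7 -1.77 t 45.1
board 814 [281.914 173.376] [578.2 305. ] 0.35
```

Call:
{"name": "move_arm", "arguments": {"motion": [{"tx":0.001,"ty":0,"tz":0.02,"twist":0},{"tx":0,"ty":0,"tz":0.04,"twist":0},{"tx":0,"ty":0,"tz":0.04,"twist":0},{"tx":0,"ty":0,"tz":0.035,"twist":0},{"tx":0,"ty":0,"tz":0.02,"twist":0},{"tx":0,"ty":0,"tz":0.01,"twist":0},{"tx":0,"ty":0,"tz":0,"twist":0}]}}

```text
clock: 45.8
position: [0.5779, 0.3037, 0.0152]
ee_rot: [3.125, -0.315, -0.002]
force: [0.9, -0.0, 0.7]
width: 0.699
gripper_force: 0.0
```

Call:
{"name": "move_arm", "arguments": {"motion": [{"tx":0,"ty":0,"tz":0,"twist":0},{"tx":0,"ty":0,"tz":0,"twist":0},{"tx":0,"ty":0,"tz":0,"twist":0},{"tx":0,"ty":0,"tz":0,"twist":0},{"tx":0,"ty":0,"tz":0,"twist":0}], "gripper": 1}}

```text
clock: 46.3
position: [0.5789, 0.3053, 0.0169]
ee_rot: [-3.125, 0.312, -0.002]
force: [-1.8, -0.7, 7.4]
width: 0.473
gripper_force: 15.0
```

```bash
python3 go.py 0 -42
```

```text
togo tool mm [ 75.9 532.5  -4.7] pos [0.579 0.305 0.017] ytool deg -101.4 q7 -1.64 t 46.3
0.47307399530442773 [-1.773 -0.679  7.368]
```

Call:
{"name": "move_arm", "arguments": {"motion": [{"tx":0,"ty":0,"tz":-0.03,"twist":0},{"tx":0,"ty":0,"tz":-0.04,"twist":0},{"tx":0,"ty":0,"tz":-0.04,"twist":0},{"tx":0,"ty":0,"tz":-0.035,"twist":0},{"tx":0.0063,"ty":0.044,"tz":0,"twist":0},{"tx":0.0063,"ty":0.0444,"tz":0,"twist":0},{"tx":0.0063,"ty":0.0444,"tz":0,"twist":0},{"tx":0.0063,"ty":0.0444,"tz":0,"twist":0},{"tx":0.0063,"ty":0.0444,"tz":0,"twist":0},{"tx":0.0063,"ty":0.0444,"tz":0,"twist":0},{"tx":0.0063,"ty":0.0444,"tz":0,"twist":0},{"tx":0.0063,"ty":0.0444,"tz":0,"twist":0}]}}

```text
clock: 47.5
position: [0.557, -0.0542, 0.1609]
ee_rot: [-3.126, 0.312, -0.0]
force: [-0.5, 0.5, -1.0]
width: 0.472
gripper_force: 15.0
```

Call:
{"name": "move_arm", "arguments": {"motion": [{"tx":0.0063,"ty":0.0444,"tz":0,"twist":0},{"tx":0.0063,"ty":0.0444,"tz":0,"twist":0},{"tx":0.0063,"ty":0.0444,"tz":0,"twist":0},{"tx":0.0063,"ty":0.0444,"tz":0,"twist":0},{"tx":0,"ty":0,"tz":0,"twist":0},{"tx":0,"ty":0,"tz":0,"twist":0}]}}

```text
clock: 48.1
position: [0.5464, -0.2333, 0.1608]
ee_rot: [3.126, -0.317, -0.0]
force: [-0.6, 0.5, -2.3]
width: 0.474
gripper_force: 15.0
```

```bash
python3 go.py 0 -42; python3 bn.py | grep -v togo
```

```text
togo tool mm [  1.4  -2.  139.8] pos [ 0.546 -0.233  0.161] ytool deg -101.6 q7 -0.92 t 48.1
0.47449454402985647 [-0.571  0.539 -2.318]
bunny 0.94 [282.576 233.184] [ 0.493 -0.222]
bunny 0.84 [205.072 230.496] [ 0.515 -0.133]
bunny 0.83 [197.008 142.506] [ 0.615 -0.151]
board 834 [108.275  21.481] [754.9 -91.1] 2.28
board 867 [205.448 132.885] [ 615.  -150.6] 1.51
board 813 [ 77.855 171.283] [610.  -14.6] 145.66
board 2324 [280.514 211.789] [ 510.4 -222.8] 241196.74
board 776 [204.733 218.244] [ 516.6 -130.5] 1.88
```

Call:
{"name": "move_arm", "arguments": {"motion": [{"tx":0.001,"ty":-0.002,"tz":0.03,"twist":0},{"tx":0,"ty":0,"tz":0.04,"twist":0},{"tx":0,"ty":0,"tz":0.035,"twist":0},{"tx":0,"ty":0,"tz":0.02,"twist":0},{"tx":0,"ty":0,"tz":0.008,"twist":0},{"tx":0,"ty":0,"tz":0.003,"twist":0},{"tx":0,"ty":0,"tz":0.002,"twist":0},{"tx":0,"ty":0,"tz":0,"twist":0}]}}

```text
clock: 49.0
position: [0.5493, -0.23, 0.0236]
ee_rot: [3.126, -0.311, 0.002]
force: [-0.7, -0.1, -2.0]
width: 0.475
gripper_force: 15.0
```

```bash
python3 go.py 0 -42
```

```text
togo tool mm [-0.8  1.8  2.6] pos [ 0.549 -0.23   0.024] ytool deg -101.4 q7 -0.79 t 49.0
0.4751670433387883 [-0.742 -0.089 -2.042]
```

Call:
{"name": "move_arm", "arguments": {"motion": [{"tx":0,"ty":0,"tz":0,"twist":0},{"tx":0,"ty":0,"tz":0,"twist":0},{"tx":0,"ty":0,"tz":0,"twist":0},{"tx":0,"ty":0,"tz":-0.03,"twist":0},{"tx":0,"ty":0,"tz":-0.04,"twist":0},{"tx":0,"ty":0,"tz":-0.045,"twist":0},{"tx":0,"ty":0,"tz":-0.045,"twist":0},{"tx":0,"ty":0,"tz":-0.03,"twist":0},{"tx":0,"ty":0,"tz":0,"twist":0}], "gripper": -0.25}}

```text
clock: 49.9
position: [0.5503, -0.2319, 0.2173]
ee_rot: [3.124, -0.312, 0.011]
force: [0.2, -0.5, -0.5]
width: 0.626
gripper_force: 0.0
```

Run:
```python
from h import *
C[:]=[.5565,-.1905,-.2]; Cc=C.copy()
loc=lambda w:(np.array([[np.cos(.2),-np.sin(.2)],[np.sin(.2),np.cos(.2)]])@(np.array(w[:2])-C[:2])*1000)
o=arm.observe();togo((.55,-.23,.2))
for cam in('wrist','scene','top'):
    snap(cam)
    for q,z in (('latch_knob',.117),('latch_pivot',.08),('bunny0',.006)):
        for r in arm.place_of(cam,q):
            w=ray(cam,px(r),z)[:2]; l=loc(w); e=l-[105,-105]
            print(cam,q,round(r['conf'],2),px(r),w,l, 'ang %.2f r %.0f'%(np.arctan2(-e[1],-e[0]),np.hypot(*e)) if 'latch' in q else '')
```

```text
togo tool mm [-0.8 -1.8 17.3] pos [ 0.55  -0.232  0.217] ytool deg -101.4 q7 -0.96 t 49.9
wrist latch_knob 0.66 [439.88 241.29] [ 0.48  -0.373] [ -38.42  -193.773] ang 0.55 r 169
wrist latch_pivot 0.63 [385.    166.782] [ 0.555 -0.339] [  27.951 -145.696] ang 0.49 r 87
wrist bunny0 0.96 [279.776 181.818] [ 0.547 -0.227] [ -2.472 -37.658] 
wrist bunny0 0.94 [213.304 217.98 ] [ 0.516 -0.131] [-51.116  50.323] 
wrist bunny0 0.88 [209.72 143.01] [ 0.611 -0.152] [46.168 48.961] 
wrist bunny0 0.6 [ 72.576 269.682] [0.482 0.08 ] [-126.809  250.719] 
scene latch_knob 0.9 [194.992 138.6  ] [ 0.475 -0.386] [ -40.842 -207.556] ang 0.61 r 178
scene latch_pivot 0.79 [182.504 163.59 ] [ 0.551 -0.352] [  26.403 -159.717] ang 0.61 r 96
scene bunny0 0.95 [216.72 199.71] [ 0.538 -0.241] [ -8.443 -52.753] 
scene bunny0 0.92 [332.808 237.51 ] [0.476 0.088] [-133.827  257.052] 
scene bunny0 0.89 [251.776 212.604] [ 0.522 -0.127] [-46.094  55.466] 
top latch_knob 0.54 [399.    261.786] [ 0.539 -0.195] [-16.27   -7.847] ang -0.68 r 155
top latch_pivot 0.4 [471.408 270.984] [ 0.553 -0.343] [  27.131 -149.782] ang 0.52 r 90
top bunny0 0.95 [243.992 269.892] [0.48  0.087] [-129.938  256.753] 
top bunny0 0.61 [365.008 228.48 ] [ 0.614 -0.149] [48.158 52.429] 
top bunny0 0.58 [400.624 268.212] [ 0.544 -0.233] [ -3.438 -43.998]
```

All three bunnies stand on the floor, at carrier (-3,-42), (-50,50) and (47,50). On to the knob.

Call:
{"name": "move_arm", "arguments": {"motion": [{"tx":-0.01,"ty":0.039,"tz":0,"twist":0},{"tx":-0.01,"ty":0.039,"tz":0,"twist":0},{"tx":-0.01,"ty":0.039,"tz":0.01,"twist":0},{"tx":-0.01,"ty":0.038,"tz":0.015,"twist":0},{"tx":0,"ty":0,"tz":0,"twist":-0.09},{"tx":0,"ty":0,"tz":0,"twist":-0.09},{"tx":0,"ty":0,"tz":0,"twist":-0.09},{"tx":0,"ty":0,"tz":0,"twist":-0.09},{"tx":0,"ty":0,"tz":0,"twist":0},{"tx":0,"ty":0,"tz":0,"twist":0}], "gripper": -0.3}}

```text
clock: 51.5
position: [0.4786, -0.3742, 0.1877]
ee_rot: [-3.09, -0.566, -0.0]
force: [-0.5, 0.2, -0.6]
width: 0.652
gripper_force: 0.0
```

```bash
cat > kn.py <<'E'
from h import *
C[:]=[.5565,-.1905,-.2]
loc=lambda w:(np.array([[np.cos(.2),-np.sin(.2)],[np.sin(.2),np.cos(.2)]])@(np.array(w[:2])-C[:2])*1000)
def red(cam):
    im=snap(cam); m=cv2.inRange(cv2.cvtColor(im,cv2.COLOR_RGB2HSV),(172,150,60),(180,255,255))|cv2.inRange(cv2.cvtColor(im,cv2.COLOR_RGB2HSV),(0,180,60),(4,255,255))
    n,l,s,ce=cv2.connectedComponentsWithStats(m)
    for k in range(1,n):
        if s[k,4]>25: yield s[k],ce[k]
for cam in('wrist','scene'):
    for s,p in red(cam):
        for z in (.117,):
            w=ray(cam,p,z); l=loc(w); e=l-[105,-105]; print(cam,s,p,w[:2],l,'ang %.3f r %.1f'%(np.arctan2(-e[1],-e[0]),np.hypot(*e)))
            togo(w-[0,0,.039])
E
python3 kn.py; python3 st.py
```

```text
wrist [271 196  29  30 663] [285.243 209.953] [ 0.48  -0.377] [ -37.793 -197.765] ang 0.576 r 170.3
togo tool mm [  0.4   3.1 109.7] pos [ 0.479 -0.374  0.188] ytool deg -69.2 q7 -0.22 t 51.55
scene [193 137   7   7  29] [195.621 139.552] [ 0.478 -0.379] [ -39.109 -200.665] ang 0.586 r 173.0
togo tool mm [ -2.2   4.9 109.6] pos [ 0.479 -0.374  0.188] ytool deg -69.2 q7 -0.22 t 51.6
togo tool mm [ 216.8 -265.3  110.6] pos [ 0.479 -0.374  0.188] ytool deg -69.2 q7 -0.22 t 51.6
0.6498254518964716 [ 0.106  0.209 -0.148] [-0.062  0.133  0.01 ] 0.0 [ 0.013  0.518  0.854  1.684 -0.424  1.135 -0.223]
```

Call:
{"name": "move_arm", "arguments": {"motion": [{"tx":0,"ty":0.0035,"tz":0.03,"twist":0},{"tx":0,"ty":0,"tz":0.035,"twist":0},{"tx":0,"ty":0,"tz":0.025,"twist":0},{"tx":0,"ty":0,"tz":0.012,"twist":0},{"tx":0,"ty":0,"tz":0.008,"twist":0},{"tx":0,"ty":0,"tz":0,"twist":0}]}}

```text
clock: 52.2
position: [0.4799, -0.3773, 0.0775]
ee_rot: [-3.089, -0.572, 0.001]
force: [-0.9, 0.8, 1.2]
width: 0.652
gripper_force: 0.0
```

Call:
{"name": "move_arm", "arguments": {"motion": [{"tx":0,"ty":0,"tz":0,"twist":0},{"tx":0,"ty":0,"tz":0,"twist":0},{"tx":0,"ty":0,"tz":0,"twist":0},{"tx":0,"ty":0,"tz":0,"twist":0},{"tx":0,"ty":0,"tz":0,"twist":0},{"tx":0,"ty":0,"tz":0,"twist":0},{"tx":0,"ty":0,"tz":0,"twist":0}], "gripper": 1, "squeeze": 12}}

```text
clock: 52.9
position: [0.4801, -0.3774, 0.078]
ee_rot: [3.089, 0.572, 0.001]
force: [0.3, 0.9, 3.7]
width: 0.268
gripper_force: 12.0
```

```bash
python3 st.py; python3 kn.py
```

```text
togo tool mm [ 217.5 -268.3    1. ] pos [ 0.48  -0.377  0.078] ytool deg -69.0 q7 -0.13 t 52.9
0.2678666785312804 [0.318 0.858 3.676] [-0.008  0.172 -0.015] 12.000153511762619 [ 0.082  0.637  0.762  1.791 -0.536  0.933 -0.128]
wrist [ 256  245   50   30 1213] [280.577 261.763] [ 0.484 -0.375] [ -34.18  -195.268] ang 0.575 r 165.9
togo tool mm [ 4.7 -0.7 -0. ] pos [ 0.48  -0.377  0.078] ytool deg -69.0 q7 -0.13 t 52.95
```

Call:
{"name": "move_arm", "arguments": {"motion": [{"tx":0.0028,"ty":0,"tz":-0.005,"twist":0},{"tx":0.003,"ty":0,"tz":-0.005,"twist":0},{"tx":0.0032,"ty":0,"tz":-0.005,"twist":0},{"tx":0.0034,"ty":0,"tz":-0.005,"twist":0},{"tx":0.0035,"ty":0,"tz":-0.005,"twist":0},{"tx":0,"ty":0,"tz":0,"twist":0}]}}

```text
clock: 53.6
position: [0.4959, -0.3714, 0.1035]
ee_rot: [3.088, 0.574, 0.002]
force: [-1.0, 0.1, -0.2]
width: 0.272
gripper_force: 12.0
```

```bash
python3 st.py
```

```text
togo tool mm [ 200.9 -268.2   26.5] pos [ 0.496 -0.371  0.103] ytool deg -68.9 q7 -0.17 t 53.6
0.2724802879760445 [-1.006  0.106 -0.176] [-0.081  0.333 -0.025] 12.000015377998352 [ 0.051  0.621  0.783  1.746 -0.514  0.99  -0.171]
```

Call:
{"name": "move_arm", "arguments": {"motion": [{"tx":0.0002,"ty":-0.0077,"tz":0,"twist":0.0318},{"tx":0.0002,"ty":-0.0077,"tz":0,"twist":0.0318},{"tx":0.0002,"ty":-0.0077,"tz":0,"twist":0.0318},{"tx":0.0002,"ty":-0.0077,"tz":0,"twist":0.0318},{"tx":0.0002,"ty":-0.0077,"tz":0,"twist":0.0318},{"tx":0,"ty":0,"tz":0,"twist":0}]}}

```text
clock: 54.2
position: [0.4853, -0.3333, 0.1025]
ee_rot: [-3.135, -0.183, 0.001]
force: [-1.1, -0.1, -0.5]
width: 0.274
gripper_force: 12.0
```

```bash
cat > gt.py <<'E'
from h import *
C[:]=[.5565,-.1905,-.2]
o=arm.observe(); H=W((105,-105,0))[:2]; d=o['position'][:2]-H; c,s=np.cos(.2),np.sin(.2); l=np.array([c*d[0]-s*d[1],s*d[0]+c*d[1]])*1000
print('gate ang %.3f R %.1f z %.4f width %.3f'%(np.arctan2(-l[1],-l[0]),np.hypot(*l),o['position'][2],o['width']),o['force'],o['ft_torque'],'t',o['clock']); togo(o['position'])
E
python3 gt.py
```

```text
gate ang 0.324 R 154.4 z 0.1025 width 0.274 [-1.123 -0.082 -0.519] [-0.055  0.606 -0.057] t 54.2
togo tool mm [0. 0. 0.] pos [ 0.485 -0.333  0.103] ytool deg -83.3 q7 -0.41 t 54.2
```

Call:
{"name": "move_arm", "arguments": {"motion": [{"tx":0.0002,"ty":-0.0077,"tz":0,"twist":0.0318},{"tx":0.0002,"ty":-0.0077,"tz":0,"twist":0.0318},{"tx":0.0002,"ty":-0.0077,"tz":0,"twist":0.0318},{"tx":0.0002,"ty":-0.0077,"tz":0,"twist":0.0318},{"tx":0.0002,"ty":-0.0077,"tz":0,"twist":0.0318},{"tx":0,"ty":0,"tz":0,"twist":0}]}}

```text
clock: 54.8
position: [0.4855, -0.295, 0.1025]
ee_rot: [-3.134, 0.207, 0.002]
force: [-4.5, 0.9, 1.4]
width: 0.268
gripper_force: 12.0
```

```bash
python3 gt.py
```

```text
gate ang 0.075 R 154.2 z 0.1025 width 0.268 [-4.501  0.937  1.373] [ 0.103  0.959 -0.019] t 54.8
togo tool mm [0. 0. 0.] pos [ 0.486 -0.295  0.102] ytool deg -97.6 q7 -0.66 t 54.8
```

Call:
{"name": "move_arm", "arguments": {"motion": [{"tx":0,"ty":-0.005,"tz":0,"twist":0.02},{"tx":0,"ty":-0.004,"tz":0,"twist":0.015},{"tx":0,"ty":0,"tz":0,"twist":0},{"tx":0,"ty":0,"tz":0,"twist":0}]}}

```text
clock: 55.2
position: [0.487, -0.287, 0.1027]
ee_rot: [-3.128, 0.293, 0.001]
force: [-4.4, 1.7, 2.4]
width: 0.269
gripper_force: 12.0
```

```bash
python3 gt.py
```

```text
gate ang 0.022 R 154.0 z 0.1027 width 0.269 [-4.387  1.668  2.393] [ 0.255  1.111 -0.083] t 55.2
togo tool mm [0. 0. 0.] pos [ 0.487 -0.287  0.103] ytool deg -100.7 q7 -0.72 t 55.2
```

Call:
{"name": "move_arm", "arguments": {"motion": [{"tx":0,"ty":-0.002,"tz":0,"twist":0.008},{"tx":0,"ty":-0.002,"tz":0,"twist":0},{"tx":0,"ty":0,"tz":0,"twist":0}]}}

```text
clock: 55.5
position: [0.488, -0.283, 0.1027]
ee_rot: [3.126, -0.314, -0.0]
force: [-4.3, 0.3, 3.0]
width: 0.27
gripper_force: 12.0
```

```bash
python3 gt.py
```

```text
gate ang -0.005 R 153.7 z 0.1027 width 0.270 [-4.288  0.314  3.014] [ 0.111  1.124 -0.051] t 55.5
togo tool mm [0. 0. 0.] pos [ 0.488 -0.283  0.103] ytool deg -101.5 q7 -0.73 t 55.5
```

Call:
{"name": "move_arm", "arguments": {"motion": [{"tx":0,"ty":-0.002,"tz":0,"twist":0},{"tx":0,"ty":0,"tz":0,"twist":0}]}}

```text
clock: 55.7
position: [0.4884, -0.2827, 0.1031]
ee_rot: [3.123, -0.315, 0.001]
force: [-3.4, -4.5, 0.9]
width: 0.273
gripper_force: 12.0
```

```bash
python3 gt.py
```

```text
gate ang -0.007 R 153.4 z 0.1031 width 0.273 [-3.357 -4.451  0.914] [-0.989  1.163 -0.104] t 55.7
togo tool mm [0. 0. 0.] pos [ 0.488 -0.283  0.103] ytool deg -101.5 q7 -0.74 t 55.7
```

The gate is at its stop. I'll lower the bar into the notch.

Call:
{"name": "move_arm", "arguments": {"motion": [{"tx":-0.0035,"ty":0.001,"tz":0.005,"twist":0},{"tx":-0.0034,"ty":0,"tz":0.005,"twist":0},{"tx":-0.0032,"ty":0,"tz":0.005,"twist":0},{"tx":-0.003,"ty":0,"tz":0.005,"twist":0},{"tx":0,"ty":0,"tz":0,"twist":0}]}}

```text
clock: 56.2
position: [0.4754, -0.2799, 0.0824]
ee_rot: [3.125, -0.315, 0.0]
force: [-2.7, -3.2, 0.8]
width: 0.269
gripper_force: 12.0
```

```bash
python3 gt.py
```

```text
gate ang -0.008 R 166.8 z 0.0824 width 0.269 [-2.656 -3.186  0.769] [-0.602  0.789 -0.007] t 56.2
togo tool mm [0. 0. 0.] pos [ 0.475 -0.28   0.082] ytool deg -101.5 q7 -0.7 t 56.2
```

Call:
{"name": "move_arm", "arguments": {"motion": [{"tx":-0.0028,"ty":0,"tz":0.004,"twist":0},{"tx":0,"ty":0,"tz":0.001,"twist":0},{"tx":0,"ty":0,"tz":0,"twist":0}]}}

```text
clock: 56.5
position: [0.4733, -0.2794, 0.0779]
ee_rot: [3.125, -0.314, 0.002]
force: [0.4, -5.0, -1.3]
width: 0.275
gripper_force: 12.0
```

```bash
python3 gt.py
```

```text
gate ang -0.008 R 168.9 z 0.0779 width 0.275 [ 0.353 -5.037 -1.259] [-0.92   0.121 -0.041] t 56.5
togo tool mm [0. 0. 0.] pos [ 0.473 -0.279  0.078] ytool deg -101.5 q7 -0.7 t 56.5
```

Call:
{"name": "move_arm", "arguments": {"motion": [{"tx":0,"ty":0.001,"tz":0,"twist":0},{"tx":0,"ty":0,"tz":0,"twist":0},{"tx":0,"ty":0,"tz":0,"twist":0},{"tx":0,"ty":0,"tz":0,"twist":0},{"tx":0,"ty":0,"tz":0,"twist":0},{"tx":0,"ty":0,"tz":-0.02,"twist":0},{"tx":0,"ty":0,"tz":-0.04,"twist":0},{"tx":0,"ty":0,"tz":-0.045,"twist":0},{"tx":0,"ty":0,"tz":-0.045,"twist":0},{"tx":0,"ty":0,"tz":0,"twist":0},{"tx":0,"ty":0,"tz":0,"twist":0}], "gripper": -0.4}}

```text
clock: 57.6
position: [0.473, -0.2799, 0.2284]
ee_rot: [-3.126, 0.314, -0.003]
force: [1.0, 0.2, -0.1]
width: 0.701
gripper_force: 0.0
```

```bash
python3 kn.py; python3 lv.py | grep -A1 -e wrist -e scene
python3 - <<'E'
from h import *
C[:]=[.5565,-.1905,-.2]; c,s=np.cos(.2),np.sin(.2)
loc=lambda w:(np.array([[c,-s],[s,c]])@(np.array(w[:2])-C[:2])*1000)
for cam in('wrist','scene','top'):
    snap(cam)
    for q,z in (('latch_knob',.117),('latch_pivot',.08),('bunny0',.006),('lever_tip',.052),('bowl',0),('jar',0)):
        for r in arm.place_of(cam,q):
            w=ray(cam,px(r),z)[:2]; print(cam,q,round(r['conf'],2),w,loc(w))
print(proj('scene',W((105-170,-105,117))),proj('wrist',W((105-170,-105,117))))
E
```

```text
wrist [268 188  26  26 499] [280.459 200.02 ] [ 0.471 -0.278] [ -66.094 -102.572] ang -0.014 r 171.1
togo tool mm [ -1.3  -1.  149.3] pos [ 0.472 -0.279  0.227] ytool deg -101.5 q7 -0.86 t 57.65
scene [219 146   7   7  29] [221.966 148.621] [ 0.471 -0.28 ] [ -65.565 -104.628] ang -0.002 r 170.6
togo tool mm [ -0.2   1.2 148.7] pos [ 0.472 -0.279  0.227] ytool deg -101.5 q7 -0.86 t 57.7
wrist 1099 ((55.14301300048828, 102.80240631103516), (60.30850601196289, 20.416290283203125), 79.15969848632812) extents [40. 75.] [ 68. 132.]
70 [24.234 74.018] [ 67.055 124.522] (56.905052185058594, 23.261762619018555) 65.11151885986328
--
scene 176 ((231.26539611816406, 219.3261260986328), (51.3964729309082, 18.559837341308594), 11.768289566040039) extents [208. 205.] [258. 230.]
70 [233.745 214.848] [256.4   224.928] (9.491678237915039, 22.80682945251465) 87.87444305419922
wrist latch_knob 0.63 [ 0.473 -0.28 ] [ -64.381 -104.03 ]
wrist latch_pivot 0.61 [ 0.555 -0.297] [  19.668 -104.385]
wrist bunny0 0.94 [ 0.548 -0.233] [  0.485 -43.687]
wrist bunny0 0.86 [0.485 0.078] [-123.786  249.122]
wrist bu
[... 825 characters left out ...]
219.309]
top latch_knob 0.84 [ 0.469 -0.277] [ -68.858 -102.551]
top latch_pivot 0.58 [ 0.552 -0.295] [  16.051 -103.86 ]
top latch_pivot 0.55 [0.7   0.225] [ 58.133 435.651]
top latch_pivot 0.37 [ 0.411 -0.263] [-128.19 -100.02]
top bunny0 0.95 [0.48  0.082] [-129.311  251.328]
top bunny0 0.8 [ 0.612 -0.147] [45.617 53.826]
top bunny0 0.72 [ 0.548 -0.228] [ -0.717 -38.461]
top bunny0 0.7 [ 0.523 -0.139] [-43.562  43.974]
top bunny0 0.46 [ 0.556 -0.193] [ 0.43  -2.844]
top lever_tip 0.51 [ 0.642 -0.061] [ 58.1   144.011]
top bowl 0.71 [0.758 0.13 ] [134.082 353.825]
top bowl 0.6 [ 0.616 -0.148] [49.879 52.977]
top jar 0.63 [ 0.748 -0.117] [172.863 110.316]
[221.707 148.63 ] [282.241 199.035]
```

```bash
python3 -c "
from cell import arm
print(arm.sign_off())"
```

```text
the job is handed in; nothing more can be done
None
```

The job is handed in at about 58 s of robot time: the bolt is snug and its lever flat, the three chocolate bunnies found stand upright in the carrier, the gate is shut with its latch down in the catch, and the final camera fixes agree; the bowl and jar read unmoved, and the palette knife was not touched or re-checked.

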